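# Take up a drum brake at its star wheel

## Task

Adjust the drum brake lying on the bench: pull the rubber plug out of the adjuster slot in its backing plate and lay it aside, then reach through the slot with the brake spoon from the tool rack and turn the star wheel up, tooth after tooth, until the shoes are hard against the drum and it will go no further. Then back it off by two teeth, hang the spoon back in the rack and refit the plug fully home in the slot. Leave the other tools and parts where they are.

Things in the scene. Friction and masses are not known exactly. Their poses are not given: they have to be found in the camera images.
- brake_centre (a point): Middle of the backing plate's top face (100 mm above the bench) of the drum brake: fixed, 320 mm across, 100 mm tall, drum face down, steel backing plate up. x points from here towards the slot. A dark axle flange and stub (112 mm across, 48 mm tall) stand in the middle; the wheel cylinder's bolts (to 26 mm tall) lie on the side away from the slot; else flat with a few low pins.
- slot (a point): Centre of the adjuster slot at the backing plate's top face, 115 mm from the brake's middle. x points outward to the rim, y along the rim, z up. The slot is 26 mm long along x, 16 mm wide along y, through a 5 mm plate: the only opening. The top tooth of the star wheel shows in it, ending 10 mm below the plate's top.
- wheel_centre (a point): Centre of the steel star wheel, 40 mm straight below the slot's centre, axis along the slot's y. 60 mm over the tips of 12 straight teeth (4 mm thick, 10 mm tall, 12 mm wide along y). At rest one tooth stands straight up in mid slot; the gaps beside it, at slot x = -6.5 and +6.5 mm, are about 9 mm free at 16 mm below the plate's top. Roots 19.5 mm below it.
- star_wheel (a joint): Turn of the star wheel in rad; one tooth is 0.524. Pushing the top tooth outward (slot +x) raises it and takes the shoes up; inward backs off. A lock spring holds it at whole teeth (0, 0.524, ...) and snaps it on past half a tooth (about 4 N at the teeth). Starts at tooth 4, 5 or 6 (2.09, 2.62, 3.14); solid stop at 3.73, shoes hard on the drum, where it rests at tooth 7 (3.665).
- plug_tab (a point): Middle of the pull tab of the black rubber plug (50 g) in the slot. Tab 40 mm along x, 12 mm thick along y, from 14 mm below to 14 mm above this point. Flange 60 x 36 x 6 mm, underside 20 mm below this point; neck under it 21 x 11 mm, 7 mm deep, 2.5 mm play all round. Home: this point 20 mm above the slot point, x along the slot's x. Lifts straight out.
- spoon_grip (a point): Middle of the handle of the brake spoon (160 g), which hangs upright in one of the rack's three holes. Oblong square-edged black handle 26 mm (x) by 30 mm (y), 80 mm tall, its foot 40 mm below this point; flat steel blade reaching 80 mm below the foot. z up along the handle; x is the blade's thin direction. The rack's other two tools have round handles.
- spoon_tip (a point): End of the spoon's blade, 120 mm below the handle's middle. Last 30 mm: 4 mm thick (x), 10 mm wide (y); 6 mm thick above. With the thin direction along slot x, let down at slot x = -6.5 mm to 16.5 mm below the plate's top and pushed to +8.5 mm, it turns the wheel up one tooth; mirrored it backs off one. The slot's length allows about a tooth a stroke.
- rack: Fixed dark steel tool rack: plate 80 mm (x) by 170 mm (y), top 98 mm above the bench, on two end cheeks. Origin on the bench under its middle. Three holes 14 mm (x) by 22 mm (y) at y = -52, 0, +52 mm; tools hang with the handle's foot on the plate, spoon's x along rack x (either way). The spoon goes back in the free hole, its handle's middle 138 mm above the bench.
- screwdriver: Bystander in the rack: screwdriver with a round black handle 32 mm across and 80 mm tall; origin at the foot of the handle.
- file: Bystander in the rack: round file with a turned wooden handle 30 mm across and 78 mm tall; origin at the foot of the handle.
- hammer: Bystander: hammer, 280 mm long, lying on the bench.
- wrench: Bystander: steel wrench, 200 mm long, lying on the bench.
- spray_can: Bystander: standing spray can, 66 mm across, 190 mm tall; origin under its centre.
- fluid_bottle: Bystander: standing grey bottle, 72 mm across, 170 mm tall; origin under its centre.
- brake_shoe: Bystander: spare curved brake shoe, about 200 mm long and 44 mm tall, lying on its side; origin near the middle of its inner side.
- wheel_cylinder: Bystander: spare aluminium wheel cylinder, 86 mm long, 41 mm tall; origin under its centre.
- tray: Fixed open steel parts tray, 150 x 120 mm, 32 mm tall, with a few wheel nuts in it; origin under its centre. It stands on the other side of the brake from the rack.
Things that resemble listed ones, but are neither listed nor needed, are in the scene too. Of the things like the part that bears plug_tab, leave any that is blue or red; of the rest the larger one is meant.

How it is judged:
On the way, in this order (a step that is already met when the one before it is completed fails the run):
1. The plug is out of the slot and laid aside, at least 45 mm from it (horizontal distance between plug_tab and slot above 0.045 m and contact force between plug and the fingers below 0.1 N), for 0.2 s.
2. With the spoon's blade through the slot, the star wheel has been turned up to its stop (7th tooth) (value of joint star_wheel above 3.456 rad and x of spoon_tip in the frame of slot between -0.016 and 0.016 m and y of spoon_tip in the frame of slot between -0.011 and 0.011 m and z of spoon_tip in the frame of slot between -0.04 and -0.006 m), for 0.1 s.
3. With the spoon's blade through the slot, the star wheel has been backed off to two teeth below the stop (value of joint star_wheel between 2.382 and 2.854 rad and x of spoon_tip in the frame of slot between -0.016 and 0.016 m and y of spoon_tip in the frame of slot between -0.011 and 0.011 m and z of spoon_tip in the frame of slot between -0.04 and -0.006 m), for 0.05 s.
At the end, for the whole second after the job is handed in: Star wheel two teeth below the stop (2.38 to 2.85 rad); spoon hanging upright in the rack (tilt under 0.15 rad, handle foot on the plate); plug home in the slot (within 5 mm sideways, under 4 mm proud, tilt under 0.12 rad) (value of joint star_wheel between 2.382 and 2.854 rad and x of spoon_grip in the frame of rack between -0.014 and 0.014 m and y of spoon_grip in the frame of rack between -0.075 and 0.075 m and z of spoon_grip in the frame of rack between 0.13 and 0.146 m and angle between spoon_grip's own z axis and vertical below 0.15 rad and x of plug_tab in the frame of slot between -0.005 and 0.005 m and y of plug_tab in the frame of slot between -0.005 and 0.005 m and z of plug_tab in the frame of slot between 0.012 and 0.024 m and angle between plug_tab's own z axis and vertical below 0.12 rad); the robot touches nothing.
It fails at once if The screwdriver or the file in the rack is moved by more than 30 mm (distance of any of screwdriver, file from where it was at the start of the episode above 0.03 m).
It fails at once if Another tool or part on the bench is moved by more than 30 mm (distance of any of hammer, wrench, spray_can, fluid_bottle, brake_shoe, wheel_cylinder from where it was at the start of the episode above 0.03 m).
It also fails if it takes over 72 s, if anything falls off the work surface, if the arm or the gripper's body presses on something with over 40 N, if the wrist force passes 120 N, or if a joint passes its speed limit or range.

## Robot

A 6-joint arm with a two-finger parallel gripper is mounted at the origin on the work surface. World frame = base frame: x ahead of the robot, y to its left, z up, the work surface at z = 0. Lengths are in m, angles in rad, forces in N, time in s.
With the tool pointing down it reaches from about 0.275 to 0.75 m from the base axis. Payload 10.2 kg.
Tool frame: the origin (TCP) lies at the very end of the fingers, on their centre line; the grasp point (between the pads) lies tcp_to_grasp behind it (tcp_to_grasp is the distance from the TCP to the grasp point, in m); z points along the fingers, y is the direction in which the jaws open and shut (so a half turn about z gives the same grasp; the last joint's range is limited). The gripper opens to 88 mm and grips with 3 to 60 N. Pads are 18 mm wide; open, the fingers measure 123 mm over their backs; the gripper's body (75 mm by 187 mm) begins 45 mm behind the grasp point.
Start: joints at [-1.438, 0.313, 1.498, -0, 1.331, -0.223], TCP at [0.183, -0.492, 0.239] pointing down, gripper open.
Joint ranges: [-2.94, 2.94], [-0.97, 2.17], [0.19, 2.56], [-1.23, 4.37], [0.02, 3.11], [-2.88, 2.88]. Speed limits (rad/s): [2.39, 2.39, 3.01, 3.14, 3.14, 3.14].

## Interface

Orientations are given as a unit quaternion [x, y, z, w].
In Python, from cell import state, snapshot, camera_model, job_done, tcp_to_grasp gives the robot as it stands.
- The arm moves only by the tool jog_arm, never from a script. Its argument "motion" is a list of rows, each a list of 3 entries, a list of its own where there are three numbers: the shift along the tool's x, y, z in m, then the turn, a rotation vector about the tool's x, y, z in degrees, then the gripper command: -1 is shut, 1 is fully open, values between are in proportion. A call has 1 to 12 rows; each row shifts and turns the commanded pose from where the row before left it, along the tool's axes as they then stand; what a row does not reach is not made up. A row lasts 1/12 s, in which the tool goes at most 41.7 mm and 7.16 degrees, less where a joint would pass 70% of its speed; a pose out of reach is approached as far as the arm can. A call is refused whole if a number of a shift passes 0.0417 or a number of a turn 7.16, either way. A call with a gripper value outside its range is refused whole. The fingers move at their own pace and stop on an object; "squeeze" is the grip in N (left out, the last holds). Time passes only in rows, so rows that do not move let the fingers close. It gives the time, the measured TCP pose, the force and the opening at its end, in the units of the state.
- state(): the state, without advancing time (a new reading comes with each control period).
- snapshot(name): name is "scene" or "top" or "wrist"; returns the picture (420x560x3 uint8, red, green, blue); there is no depth.
- camera_model(name): a dict with "fx", "fy", "cx", "cy" (pixels), "world_from_camera" (4x4, takes a point from camera to world coordinates). Camera axes: x right, y down, z forward; pixel columns grow to the right and rows downward; lengths in m; the calibration is good to about 2 mm. A picture is of the moment at which its call begins: read the wrist's pose just before it. camera_model takes no time and is no camera call; for the wrist camera it gives the pose at the moment of the call.
- job_done(): hands the job in, once; it reports no verdict.
The state is a dict: "time_s": time; "joint_positions": joint angles; "qd": joint speeds; "effort": joint torques, N m; "ee_pos": TCP position; "ee_rot": TCP orientation; "contact_force": force on the tool from outside, world axes, zero at the start; "moment": the same for the moment, N m; "gripper_width": opening from 0.0 (shut) to 1.0 (fully open).
Only numpy, scipy, OpenCV 4.12 (cv2) and the standard library are available. Lean on these libraries where they do the work, as an engineer would, in place of code of your own. Each camera call takes 0.05 s, during which the arm holds its last target.

## Working session

There is one attempt and no reset: what is moved stays moved. The work goes in short steps, Python scripts to look and compute and a tool call to move; the robot and the scene stay as the last step left them, time stands still between calls to the robot, and variables do not carry over. Pictures are saved under pics/ and viewed, and the job is handed in when it is done.

Besides the shell and the picture viewer there is one more tool, called after "Request:" as name(argument=value, ...), one argument or row to a line, values as JSON. jog_arm: Moves the arm, as the interface text tells. Its arguments: {"type":"object","properties":{"motion":{"type":"array","items":{"type":"array"}},"squeeze":{"type":"number"}},"required":["motion"]}

```bash
ls; mkdir -p pics
python3 - <<'E'
from cell import state, snapshot, camera_model, tcp_to_grasp
import cv2
print(state()); print(tcp_to_grasp)
for n in ["scene","top","wrist"]:
    m=camera_model(n); print(n,m)
    im=snapshot(n); cv2.imwrite(f"pics/{n}0.png",im[:,:,::-1])
E
```

```text
pics
{'time_s': 0.0, 'joint_positions': array([-1.43841136e+00,  3.13427984e-01,  1.49842952e+00, -1.06288460e-05,
        1.33099080e+00, -2.23425082e-01]), 'qd': array([-1.24194928e-05,  3.90400997e-04,  1.35306558e-05, -1.65361848e-03,
        3.98488189e-04, -3.19484843e-04]), 'effort': array([-1.66715934e-03, -4.02211368e+01, -2.52271110e+01,  6.93091820e-02,
        3.52690124e-02, -8.43400699e-05]), 'ee_pos': array([ 0.18282441, -0.49187821,  0.23817518]), 'ee_rot': array([ 9.84216178e-01,  1.76969263e-01,  2.34126119e-05, -6.27410764e-04]), 'contact_force': array([ 0.03463651, -0.49370027,  0.56948856]), 'moment': array([ 0.03880557,  0.01375274, -0.05647952]), 'gripper_width': 0.9992860591231377}
0.0187
scene {'fx': 491.3185734451839, 'fy': 491.3185734451839, 'cx': 271.65179670208863, 'cy': 203.31490346973126, 'world_from_camera': array([[-0.40525391,  0.5073928 , -0.76047473,  1.45336917],
       [ 0.91402752,  0.24122863, -0.32613254,  0.41106657],
       [ 0.01797097, -0.82726132, -0.56152983,  0.80338678],
       [ 0.        ,  0.        ,  0.        ,  1.        ]])}
top {'fx': 381.4302428612252, 'fy': 381.4302428612252, 'cx': 287.97368269361897, 'cy': 212.1639819824508, 'world_from_camera': array([[-0.01730557, -0.99805569,  0.05987779,  0.45067126],
       [-0.99982928,  0.01766198,  0.00542816, -0.00956323],
       [-0.00647516, -0.05977363, -0.99819096,  1.35488023],
       [ 0.        ,  0.        ,  0.        ,  1.        ]])}
wrist {'fx': 333.56326630473745, 'fy': 333.56326630473745, 'cx': 281.3520443789546, 'cy': 204.11957829761775, 'world_from_camera': array([[ 3.48935915e-01, -9.00408255e-01, -2.59824366e-01,
         2.49648921e-01],
       [-9.37146504e-01, -3.35374312e-01, -9.63353607e-02,
        -4.67309505e-01],
       [-3.97263750e-04,  2.77108363e-01, -9.60838591e-01,
         3.85205912e-01],
       [ 0.00000000e+00,  0.00000000e+00,  0.00000000e+00,
         1.00000000e+00]])}
```

View pics/scene0.png

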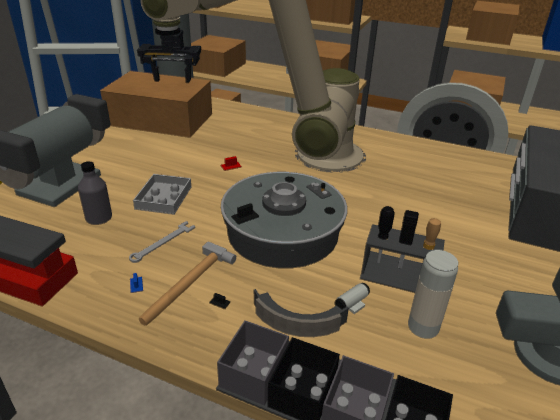

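View pics/top0.png

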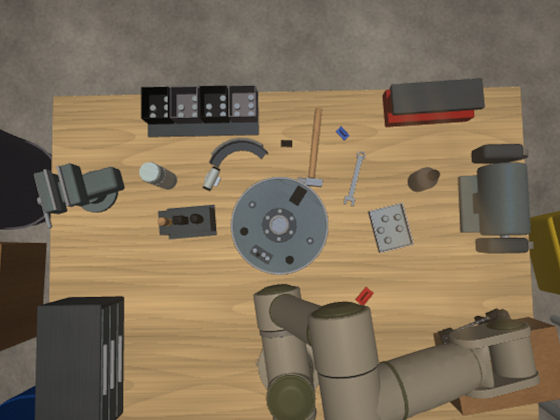

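View pics/wrist0.png

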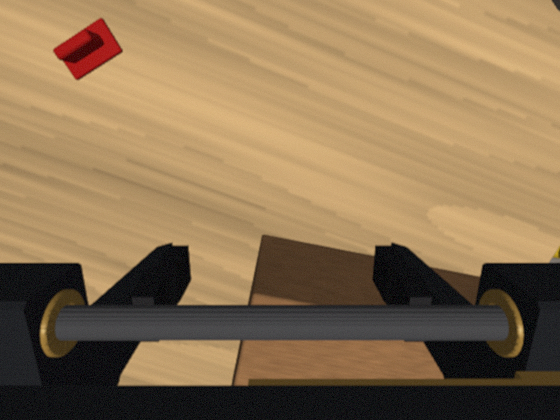

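Candidates for the plug: black part on the brake (top 298,195 / scene 244,213), small black on the bench (top 286,143), blue (342,133), red (364,296). The one on the brake is the largest non-blue/red one. I'll check it in close crops.

```bash
cat > h.py <<'E'
import numpy as np, cv2
from cell import state, snapshot, camera_model, tcp_to_grasp
from scipy.spatial.transform import Rotation as R
def ray(m,u,v):
    T=m["world_from_camera"]; d=T[:3,:3]@np.array([(u-m["cx"])/m["fx"],(v-m["cy"])/m["fy"],1.0])
    return T[:3,3],d/np.linalg.norm(d)
def onz(m,u,v,z):
    o,d=ray(m,u,v); return o+d*(z-o[2])/d[2]
def proj(m,p):
    T=np.linalg.inv(m["world_from_camera"]); c=T[:3,:3]@np.asarray(p,float)+T[:3,3]
    return np.array([m["fx"]*c[0]/c[2]+m["cx"],m["fy"]*c[1]/c[2]+m["cy"]])
def tri(rays):
    A=np.zeros((3,3));b=np.zeros(3)
    for o,d in rays:
        P=np.eye(3)-np.outer(d,d);A+=P;b+=P@o
    p=np.linalg.solve(A,b)
    return p,[np.linalg.norm((np.eye(3)-np.outer(d,d))@(p-o)) for o,d in rays]
def snap(name,fn):
    m=camera_model(name); im=snapshot(name)[:,:,::-1].copy(); cv2.imwrite("pics/"+fn+".png",im)
    np.savez("pics/"+fn+".npz",**{k:np.asarray(v) for k,v in m.items()}); return m,im
def load(fn):
    return {k:(v if v.ndim else float(v)) for k,v in np.load("pics/"+fn+".npz").items()}, cv2.imread("pics/"+fn+".png")
def crop(im,x0,y0,x1,y1,s,fn):
    cv2.imwrite("pics/"+fn+".png",cv2.resize(im[y0:y1,x0:x1],None,fx=s,fy=s,interpolation=cv2.INTER_CUBIC))
E
python3 - <<'E'
from h import *
for n in ["scene","top"]:
    m=camera_model(n); np.savez(f"pics/{n}0.npz",**{k:np.asarray(v) for k,v in m.items()})
m,s=load("scene0"); mt,t=load("top0")
crop(s,200,150,360,270,5,"c1"); crop(t,220,170,340,280,5,"c2"); crop(s,350,190,470,340,4,"c3"); crop(t,140,150,230,250,5,"c4")
for u,v,z in [(280,225,.1),(298,195,.12),(286,143,.01),(188,222,.098)]: print(onz(mt,u,v,z))
E
```

```text
[0.48411491 0.02422046 0.1       ]
[ 0.58007189 -0.03641242  0.12      ]
[7.78872423e-01 5.15474154e-04 1.00000000e-02]
[0.49937876 0.32786952 0.098     ]
```

View pics/c1.png

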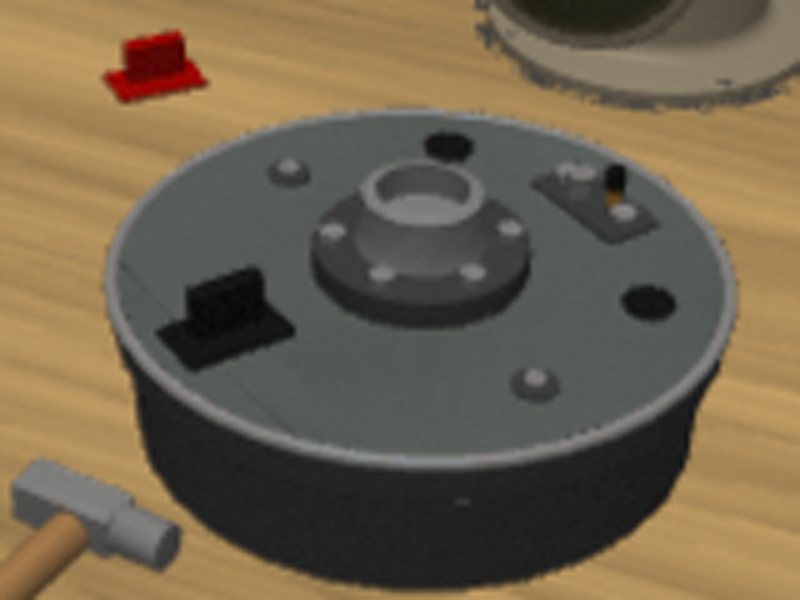

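View pics/c2.png

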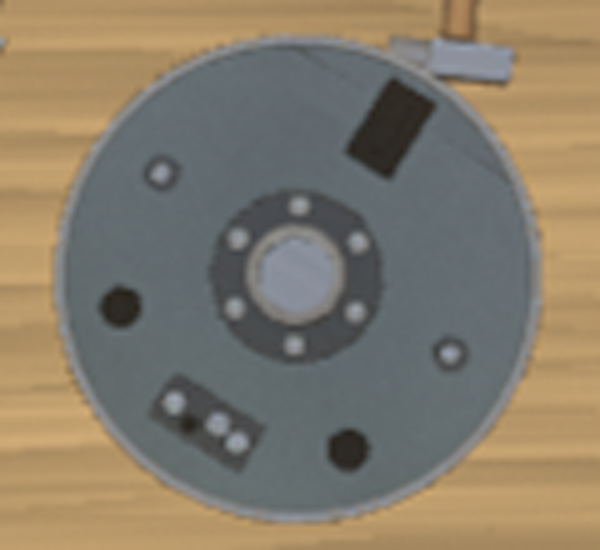

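View pics/c3.png

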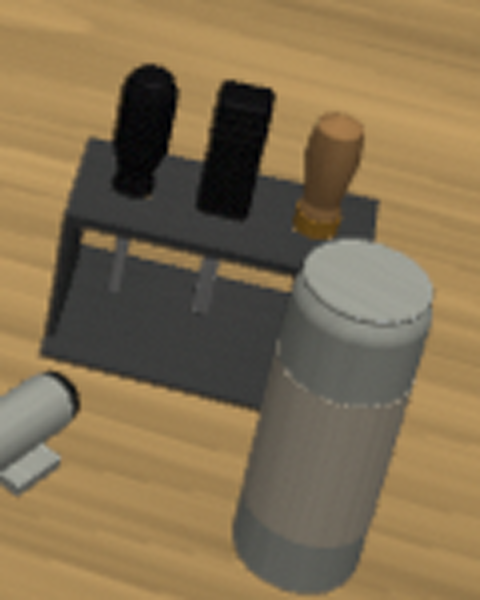

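View pics/c4.png

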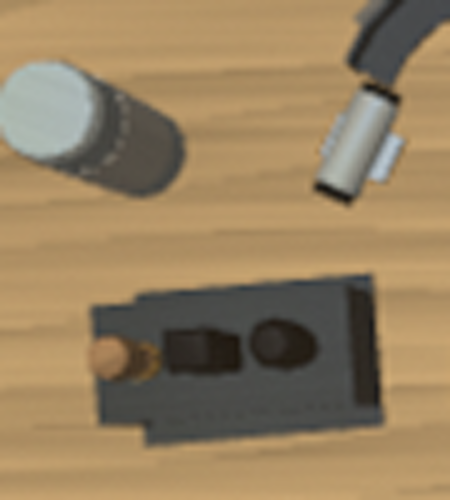

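Run:
```python
from h import *
mt,t=load("top0"); ms,s=load("scene0")
c=onz(mt,279.5,225.9,.1); p=onz(mt,298.4,195.9,.106)
d=(p-c)[:2]; print(c,p,np.linalg.norm(d),np.degrees(np.arctan2(d[1],d[0])))
# flange corner axes (top crop c2)
q=[onz(mt,220+u/5,170+v/5,.106)[:2] for u,v in [(395,80),(437,105),(388,180),(347,152)]]
for i in range(4):
    e=q[(i+1)%4]-q[i]; print(np.linalg.norm(e),np.degrees(np.arctan2(e[1],e[0])))
# plug tab top centre: scene c1 pix ((187+260)/2... )
print("scene proj of p",proj(ms,[*p[:2],.12]))
print("can",onz(mt,140+50/5,150+110/5,.19))
print("can base scene",)
for u,v in [(373,274),(382,377),(147,440),(93,308)]: print("rack corner",onz(mt,140+u/5,150+v/5,.098))
# spoon handle top: triangulate
print(tri([ray(mt,140+191/5,150+350/5),ray(ms,350+247/4,190+92/4)]))
w=camera_model("wrist"); st=state(); Rt=R.from_quat(st["ee_rot"])
print("cam in tool",Rt.inv().apply(w["world_from_camera"][:3,3]-st["ee_pos"]), Rt.inv().as_matrix()@w["world_from_camera"][:3,:3])
```

```text
[0.48118435 0.02591263 0.1       ] [ 0.57854333 -0.03797548  0.106     ] 0.11644939718115808 -33.27335453931222
0.03219446695777943 -121.96882533975673
0.0590876120231842 145.8574529376988
0.03264048225062432 54.5539120158005
0.057125807776607765 -34.60465762091051
scene proj of p [243.62633258 208.71411568]
can [0.65224071 0.42038133 0.19      ]
can base scene
rack corner [0.55477117 0.23961746 0.098     ]
rack corner [0.48651578 0.23406877 0.098     ]
rack corner [0.44772407 0.38932708 0.098     ]
rack corner [0.53551011 0.42524288 0.098     ]
(array([0.50248725, 0.34135542, 0.17321944]), [np.float64(0.003170275102149968), np.float64(0.0031702751021500538)])
cam in tool [ 7.12299786e-02  5.12339725e-05 -1.46936012e-01] [[ 6.43157949e-04 -9.60771185e-01 -2.77341514e-01]
 [ 9.99999594e-01  4.42952914e-04  7.84524785e-04]
 [-6.30899575e-04 -2.77341906e-01  9.60771080e-01]]
```

```bash
cat >> h.py <<'E'
def plan(target,ang=None,n=None,grip=None,rest=None):
    """prints rows from current measured pose to TCP target with tool x at world angle ang(deg), tool down"""
    st=state(); p=st["ee_pos"].copy(); M=R.from_quat(st["ee_rot"])
    x=M.apply([1,0,0]); a0=np.degrees(np.arctan2(x[1],x[0]))
    if ang is None: ang=a0
    ca,sa=np.cos(np.radians(ang)),np.sin(np.radians(ang))
    Mt=R.from_matrix(np.array([[ca,sa,0],[sa,-ca,0],[0,0,-1]]).T if 0 else np.column_stack([[ca,sa,0],[sa,-ca,0],[0,0,-1]]))
    rv=(M.inv()*Mt).as_rotvec(degrees=True)
    dist=np.linalg.norm(np.asarray(target)-p)
    k=int(max(np.ceil(dist/.040),np.ceil(np.abs(rv).max()/7.0),1)); n=max(n or 0,k)
    print("angle",round(a0,2),"->",ang,"rotvec",np.round(rv,2),"dist",round(dist,4),"n",n,"world d",np.round(np.asarray(target)-p,4))
    dw=(np.asarray(target)-p)/n
    for i in range(n):
        d=M.inv().apply(dw); print([[round(float(v),4) for v in d],[round(float(v),2) for v in rv/n],grip])
        M=M*R.from_rotvec(rv/n,degrees=True)
E
python3 - <<'E'
from h import *
plan([.537,-.010,.26],-33.5)
E
```

```text
angle 20.39 -> -33.5 rotvec [-5.000e-02  1.000e-02  5.389e+01] dist 0.5985 n 15 world d [0.3542 0.482  0.0217]
[[0.0333, -0.0219, -0.0014], [-0.0, 0.0, 3.59], None]
[[0.0319, -0.0239, -0.0014], [-0.0, 0.0, 3.59], None]
[[0.0303, -0.0259, -0.0014], [-0.0, 0.0, 3.59], None]
[[0.0286, -0.0277, -0.0014], [-0.0, 0.0, 3.59], None]
[[0.0268, -0.0295, -0.0014], [-0.0, 0.0, 3.59], None]
[[0.0249, -0.0311, -0.0014], [-0.0, 0.0, 3.59], None]
[[0.0229, -0.0326, -0.0014], [-0.0, 0.0, 3.59], None]
[[0.0209, -0.034, -0.0014], [-0.0, 0.0, 3.59], None]
[[0.0187, -0.0352, -0.0014], [-0.0, 0.0, 3.59], None]
[[0.0164, -0.0363, -0.0014], [-0.0, 0.0, 3.59], None]
[[0.0141, -0.0373, -0.0014], [-0.0, 0.0, 3.59], None]
[[0.0118, -0.0381, -0.0014], [-0.0, 0.0, 3.59], None]
[[0.0094, -0.0388, -0.0014], [-0.0, 0.0, 3.59], None]
[[0.0069, -0.0393, -0.0014], [-0.0, 0.0, 3.59], None]
[[0.0044, -0.0396, -0.0014], [-0.0, 0.0, 3.59], None]
```

Request:
jog_arm(
  motion=[
    [[0.033,-0.022,-0.0014],[0,0,3.6],0.5],
    [[0.032,-0.024,-0.0014],[0,0,3.6],0.5],
    [[0.03,-0.026,-0.0014],[0,0,3.6],0.5],
    [[0.0286,-0.0277,-0.0014],[0,0,3.6],0.5],
    [[0.027,-0.0295,-0.0014],[0,0,3.6],0.5],
    [[0.025,-0.031,-0.0014],[0,0,3.6],0.5],
    [[0.023,-0.0326,-0.0014],[0,0,3.6],0.5],
    [[0.021,-0.034,-0.0014],[0,0,3.6],0.5],
    [[0.0187,-0.035,-0.0014],[0,0,3.6],0.5],
    [[0.0164,-0.036,-0.0014],[0,0,3.6],0.5],
    [[0.014,-0.037,-0.0014],[0,0,3.6],0.5],
    [[0.012,-0.038,-0.0014],[0,0,3.6],0.5],
  ],
)

```text
time_s: 1.15
ee_pos: [0.4668, -0.1057, 0.2556]
ee_rot: [0.98, -0.199, -0.0, 0.0]
contact_force: [0.0, -0.4, 0.7]
gripper_width: 0.751
```

Request:
jog_arm(
  motion=[
    [[0.0094,-0.0388,-0.0014],[0,0,3.6],0.5],
    [[0.007,-0.039,-0.0014],[0,0,3.6],0.5],
    [[0.0044,-0.0396,-0.0014],[0,0,3.5],0.5],
    [[0,0,0],[0,0,0],0.5],
    [[0,0,0],[0,0,0],0.5],
  ],
)

```text
time_s: 1.57
ee_pos: [0.5373, -0.0104, 0.2591]
ee_rot: [0.958, -0.287, -0.001, 0.0]
contact_force: [0.8, -0.1, 0.2]
gripper_width: 0.745
```

Run:
```python
from h import *
m,im=snap("wrist","w1"); print(state()["ee_pos"],state()["qd"].round(3))
```

```text
[ 0.5367864  -0.01153907  0.25923514] [-0.036 -0.016  0.016 -0.001 -0.001 -0.003]
```

View pics/w1.png

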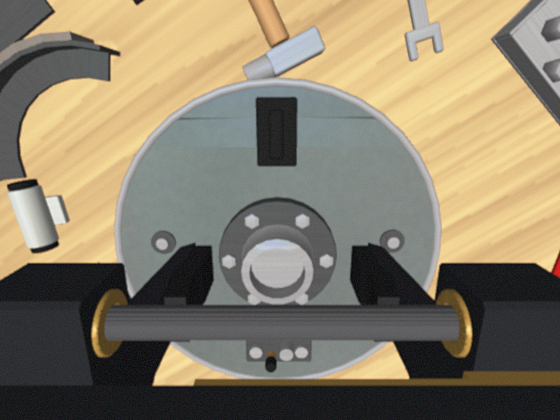

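The wrist view shows the plug at (276,131) with its tab, and the brake centre near (277,250). I'll take a second, closer view for height.

Run:
```python
from h import *
m,im=load("w1")
g=cv2.cvtColor(im,cv2.COLOR_BGR2GRAY); roi=np.zeros_like(g); roi[85:180,230:320]=1
mask=((g<55)&(roi>0)).astype(np.uint8)
c=max(cv2.findContours(mask,0,2)[0],key=cv2.contourArea); r=cv2.minAreaRect(c); print(r)
p=onz(m,*r[0],.106); print(p)
# centre of brake: plate edge
d=p[:2]-np.array([.4812,.0259]); print(d,np.degrees(np.arctan2(d[1],d[0])))
print([onz(m,*b,.106).round(4) for b in cv2.boxPoints(r)])
plan([p[0]-.03*.834,p[1]+.03*.552,.20],-33.5)
```

```text
((276.0, 131.5), (67.0, 40.0), 90.0)
[ 0.58256942 -0.034914    0.106     ]
[ 0.10136942 -0.060814  ] -30.960575443542304
[array([ 0.6154, -0.0361,  0.106 ]), array([ 0.5966, -0.0648,  0.106 ]), array([ 0.5479, -0.0336,  0.106 ]), array([ 0.5678, -0.0034,  0.106 ])]
angle -33.41 -> -33.5 rotvec [0.04 0.05 0.09] dist 0.0631 n 2 world d [ 0.0208 -0.0068 -0.0592]
[[0.0106, -0.0029, 0.0296], [0.02, 0.03, 0.04], None]
[[0.0106, -0.0029, 0.0296], [0.02, 0.03, 0.04], None]
```

Request:
jog_arm(
  motion=[
    [[0.01,-0.003,0.03],[0,0,0],0.3],
    [[0.01,-0.003,0.03],[0,0,0],0.3],
    [[0,0,0],[0,0,0],0.3],
    [[0,0,0],[0,0,0],0.3],
  ],
)

```text
time_s: 1.95
ee_pos: [0.5561, -0.0188, 0.1994]
ee_rot: [0.957, -0.289, -0.001, 0.0]
contact_force: [1.2, -0.5, 0.1]
gripper_width: 0.646
```

Run:
```python
from h import *
m,im=snap("wrist","w2"); print(state()["ee_pos"],state()["qd"].round(3))
crop(im,200,80,360,200,5,"w2c")
```

```text
[ 0.5566919  -0.01862413  0.20091327] [ 0.01  -0.023 -0.022  0.003 -0.004  0.002]
```

View pics/w2.png

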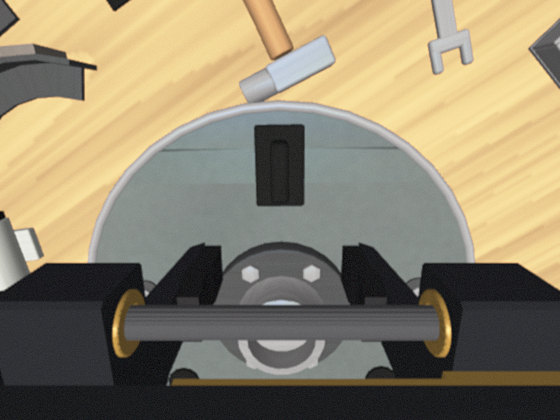

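View pics/w2c.png

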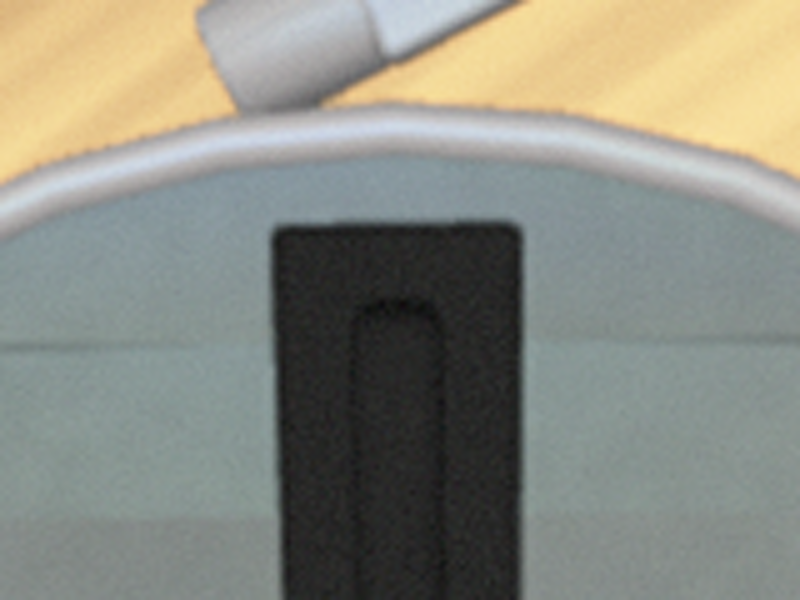

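Run:
```python
from h import *
rs=[];B=[]
for n,(a,b,c,d) in {"w1":(85,180,230,320),"w2":(112,216,235,325)}.items():
    m,im=load(n); g=cv2.cvtColor(im,cv2.COLOR_BGR2GRAY); roi=np.zeros_like(g); roi[a:b,c:d]=1
    mask=((g<65)&(roi>0)).astype(np.uint8)
    ct=max(cv2.findContours(mask,0,2)[0],key=cv2.contourArea); 
    ap=cv2.approxPolyDP(ct,5,True)[:,0].astype(float); print(n,cv2.minAreaRect(ct),ap.tolist())
    ap=cv2.boxPoints(cv2.minAreaRect(ct)) if len(ap)!=4 else ap
    ap=ap[np.argsort(ap[:,1])]; ap=np.vstack([ap[:2][np.argsort(ap[:2,0])],ap[2:][np.argsort(ap[2:,0])]])
    B.append([ray(m,*q) for q in ap])
    P=[onz(m,*(q+.0),.106) for q in ap]; print(np.round(P,4), np.mean(P,0))
    e=P[0]-P[2]; f=P[1]-P[3]; print([np.degrees(np.arctan2(v[1],v[0])).round(2) for v in (e,f)],np.linalg.norm(e),np.linalg.norm(P[0]-P[1]))
for i in range(4): print(tri([B[0][i],B[1][i]]))
```

```text
w1 ((276.0, 131.0), (40.0, 68.0), 0.0) [[295.0, 98.0], [256.0, 99.0], [259.0, 165.0], [295.0, 164.0]]
[[ 0.6147 -0.0357  0.106 ]
 [ 0.5971 -0.0641  0.106 ]
 [ 0.5663 -0.0056  0.106 ]
 [ 0.5491 -0.0334  0.106 ]] [ 0.5818033  -0.03468525  0.106     ]
[np.float64(-31.76), np.float64(-32.63)] 0.057022167409603794 0.03345859044342534
w2 ((279.0, 165.0), (80.0, 48.0), 90.0) [[255.0, 126.0], [257.0, 204.0], [302.0, 204.0], [303.0, 126.0]]
[[ 0.6152 -0.0363  0.106 ]
 [ 0.5966 -0.0644  0.106 ]
 [ 0.5676 -0.005   0.106 ]
 [ 0.549  -0.0331  0.106 ]] [ 0.58211085 -0.03468401  0.106     ]
[np.float64(-33.31), np.float64(-33.27)] 0.056999112426512774 0.03369030785098849
(array([ 0.61528622, -0.03526863,  0.09575812]), [np.float64(0.00010594137122552397), np.float64(0.00010594137122565243)])
(array([ 0.59701434, -0.06406463,  0.11016611]), [np.float64(0.00020591293377006728), np.float64(0.00020591293377001714)])
(array([ 0.56609538, -0.00428957,  0.10042796]), [np.float64(0.0006714858685217167), np.float64(0.0006714858685215869)])
(array([ 0.54952032, -0.03340265,  0.10816718]), [np.float64(9.631823001712933e-05), np.float64(9.631823001711847e-05)])
```

Run:
```python
from h import *
plan([.582,-.0347,.110],-33.3)
```

```text
angle -33.58 -> -33.3 rotvec [-0.   -0.02 -0.28] dist 0.0957 n 3 world d [ 0.0253 -0.0161 -0.0909]
[[0.01, -0.0002, 0.0303], [-0.0, -0.01, -0.09], None]
[[0.01, -0.0002, 0.0303], [-0.0, -0.01, -0.09], None]
[[0.01, -0.0002, 0.0303], [-0.0, -0.01, -0.09], None]
```

Request:
jog_arm(
  motion=[
    [[0.015,0,0.02],[0,0,0],0.0],
    [[0.015,0,0.03],[0,0,0],0.0],
    [[0,0,0.041],[0,0,0],0.0],
    [[0,0,0],[0,0,0],0.0],
    [[0,0,0],[0,0,0],-1],
  ],
  squeeze=25,
)

```text
time_s: 2.42
ee_pos: [0.5817, -0.0345, 0.1099]
ee_rot: [0.957, -0.288, -0.001, -0.0]
contact_force: [-0.5, 0.2, 0.8]
gripper_width: 0.445
```

Request:
jog_arm(
  motion=[
    [[0,0,0],[0,0,0],-1],
    [[0,0,0],[0,0,0],-1],
    [[0,0,0],[0,0,0],-1],
  ],
)

```text
time_s: 2.67
ee_pos: [0.5828, -0.0344, 0.1113]
ee_rot: [0.958, -0.288, 0.002, -0.0]
contact_force: [-0.1, 0.7, 0.1]
gripper_width: 0.222
```

Request:
jog_arm(
  motion=[
    [[0,0,0],[0,0,0],-1],
    [[0,0,0],[0,0,0],-1],
    [[0,0,-0.02],[0,0,0],-1],
    [[0,0,-0.03],[0,0,0],-1],
  ],
)

```text
time_s: 3.0
ee_pos: [0.5808, -0.0339, 0.1575]
ee_rot: [0.958, -0.288, -0.003, 0.0]
contact_force: [0.6, -0.2, 0.3]
gripper_width: 0.133
```

Run:
```python
from h import *
m,im=snap("wrist","w3"); st=state(); print(st["ee_pos"],st["gripper_width"],st["contact_force"])
```

```text
[ 0.58368895 -0.03456287  0.16528941] 0.13364611552361885 [ 1.73331104 -0.26851149  5.69353707]
```

View pics/w3.png

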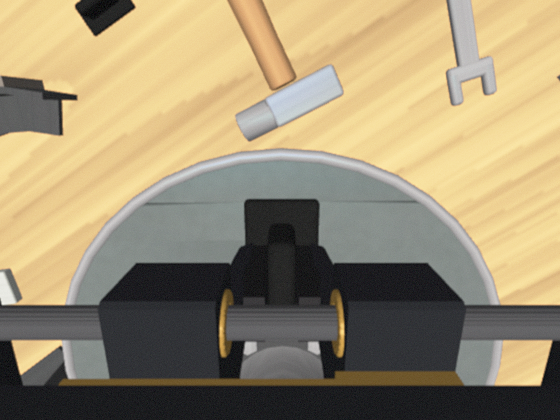

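The plug is held and out of the slot (flange at (282,220), larger than before). I'll set it on the plate, tangentially aside and away from the rack.

Request:
jog_arm(
  motion=[
    [[-0.008,0.025,0],[0,0,0],-1],
    [[-0.009,0.025,0],[0,0,0],-1],
    [[-0.008,0.025,0],[0,0,0],-1],
    [[0,0,0.025],[0,0,0],-1],
    [[0,0,0.012],[0,0,0],-1],
    [[0,0,0],[0,0,0],-1],
  ],
)

```text
time_s: 3.55
ee_pos: [0.5186, -0.0829, 0.1201]
ee_rot: [0.957, -0.289, -0.002, -0.0]
contact_force: [-1.0, 0.1, -0.8]
gripper_width: 0.133
```

Request:
jog_arm(
  motion=[
    [[0,0,0.003],[0,0,0],-1],
    [[0,0,0.003],[0,0,0],-1],
    [[0,0,0],[0,0,0],-1],
  ],
)

```text
time_s: 3.8
ee_pos: [0.5207, -0.0831, 0.1172]
ee_rot: [0.958, -0.288, 0.001, 0.0]
contact_force: [-1.0, 0.0, 4.3]
gripper_width: 0.131
```

Request:
jog_arm(
  motion=[
    [[0,0,0],[0,0,0],-0.4],
    [[0,0,0],[0,0,0],-0.4],
    [[0,0,0],[0,0,0],-0.4],
    [[0,0,-0.02],[0,0,0],-0.2],
    [[0,0,-0.04],[0,0,0],0.0],
    [[-0.02,0,-0.04],[0,0,0],0.0],
    [[-0.02,-0.025,-0.02],[0,0,0],0.0],
    [[0,-0.03,0],[0,0,0],0.0],
    [[0,0,0],[0,0,0],0.0],
  ],
)

```text
time_s: 4.55
ee_pos: [0.5193, -0.0127, 0.2347]
ee_rot: [0.958, -0.287, 0.002, -0.001]
contact_force: [0.4, 0.6, -0.6]
gripper_width: 0.5
```

Run:
```python
from h import *
m,im=snap("wrist","w4"); st=state(); print(st["ee_pos"],st["gripper_width"])
```

```text
[ 0.5184383  -0.01423165  0.23352279] 0.49821276394532377
```

View pics/w4.png

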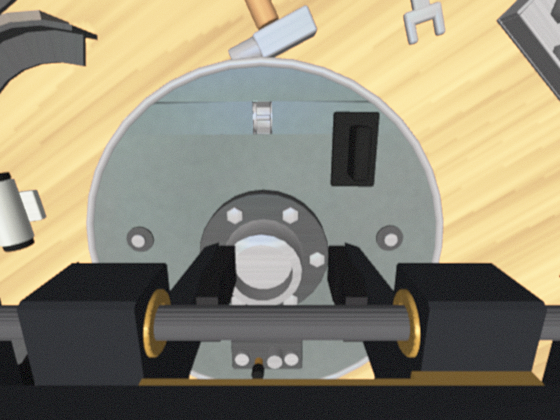

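Run:
```python
from h import *
m,im=load("w4"); crop(im,222,88,302,148,10,"w4c")
# where is plug: flange top z .113
g=cv2.cvtColor(im,cv2.COLOR_BGR2GRAY); roi=np.zeros_like(g); roi[105:195,320:390]=1
ct=max(cv2.findContours(((g<65)&(roi>0)).astype(np.uint8),0,2)[0],key=cv2.contourArea); r=cv2.minAreaRect(ct); print(r,onz(m,*r[0],.113))
```

```text
((354.3402404785156, 148.51547241210938), (44.5903205871582, 74.92264556884766), 2.602562189102173) [ 0.52120276 -0.08381769  0.113     ]
```

View pics/w4c.png

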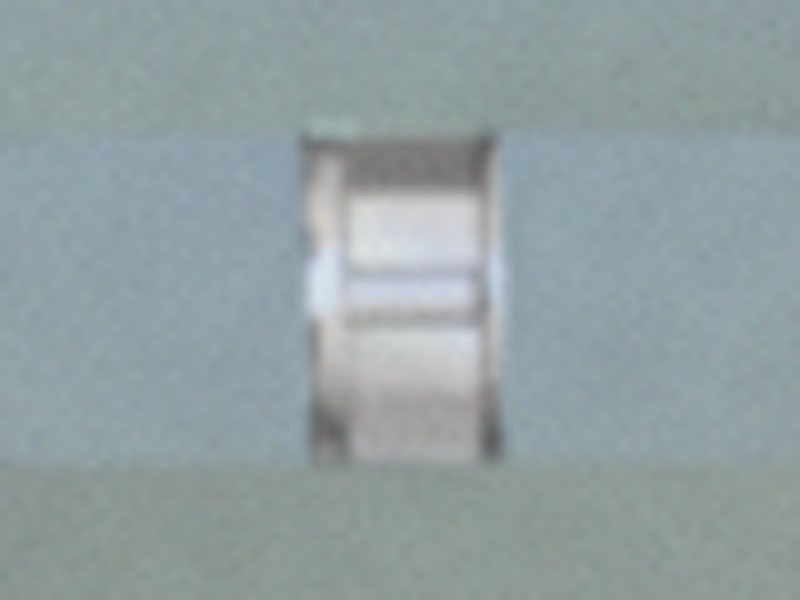

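Run:
```python
from h import *
m,im=load("w4")
P=[onz(m,u,v,.1) for u,v in [(252.4,101.7),(271.7,101.7),(253.2,134.3),(272,134.3)]]
print(np.round(P,4)); c=np.mean(P,0); print(c, np.linalg.norm(P[0]-P[2]),np.linalg.norm(P[0]-P[1]), [np.degrees(np.arctan2(*(a-b)[:2][::-1])).round(1) for a,b in ((P[0],P[2]),(P[1],P[3]))])
plan([c[0]-.04*.836,c[1]+.04*.549,.17],-33.3)
```

```text
[[ 0.5963 -0.0353  0.1   ]
 [ 0.5877 -0.0483  0.1   ]
 [ 0.5746 -0.0211  0.1   ]
 [ 0.5661 -0.0341  0.1   ]]
[ 0.58118141 -0.03470638  0.1       ] 0.025852529696517714 0.015598721222723221 [np.float64(-33.2), np.float64(-33.2)]
angle -33.35 -> -33.3 rotvec [-0.04 -0.07 -0.05] dist 0.07 n 2 world d [ 0.0293  0.0015 -0.0635]
[[0.0118, -0.0087, 0.0318], [-0.02, -0.03, -0.02], None]
[[0.0118, -0.0087, 0.0318], [-0.02, -0.03, -0.02], None]
```

Request:
jog_arm(
  motion=[
    [[0.012,-0.009,0.032],[0,0,0],0.0],
    [[0.012,-0.009,0.032],[0,0,0],0.0],
    [[0,0,0],[0,0,0],0.0],
    [[0,0,0],[0,0,0],0.0],
  ],
)

```text
time_s: 4.93
ee_pos: [0.5471, -0.0145, 0.1678]
ee_rot: [0.957, -0.288, -0.002, 0.0]
contact_force: [0.4, -0.2, 0.9]
gripper_width: 0.499
```

Run:
```python
from h import *
m,im=snap("wrist","w5"); st=state(); print(st["ee_pos"])
c=proj(m,[.5812,-.0347,.1]); print(c)
u,v=map(int,c); crop(im,u-40,v-30,u+40,v+30,10,"w5c"); print(u-40,v-30)
```

```text
[ 0.54758542 -0.0146073   0.16957464]
[277.64709769 158.81483128]
237 128
```

View pics/w5c.png

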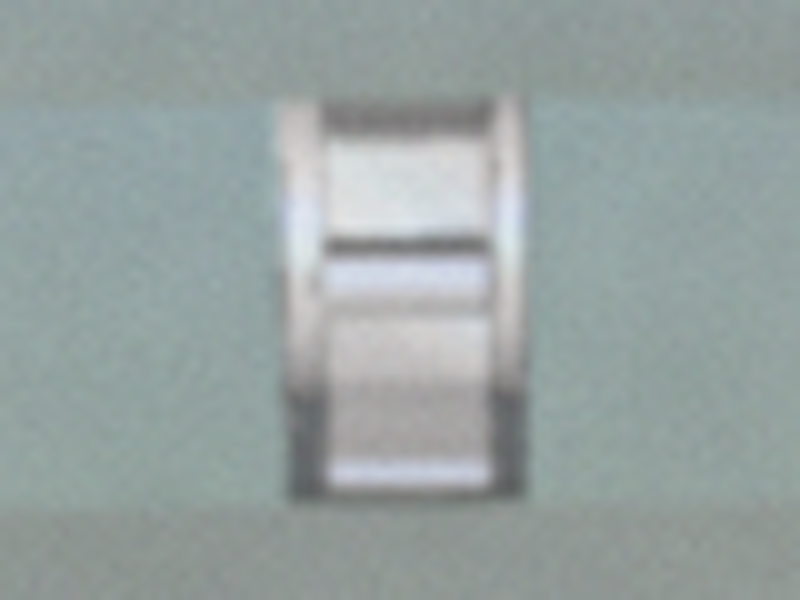

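Run:
```python
from h import *
m4,_=load("w4"); m5,_=load("w5")
a=[(252.4,101.7),(271.7,101.7),(253.2,134.3),(272,134.3)]
b=[(237+27.8,128+9.8),(237+52.8,128+9.8),(237+28.8,128+50),(237+52.6,128+50)]
P=[onz(m5,*q,.1) for q in b]; c=np.mean(P,0); print(np.round(P,4),c)
print(np.linalg.norm(P[0]-P[2]),np.linalg.norm(P[0]-P[1]),[np.degrees(np.arctan2(*(i-j)[:2][::-1])).round(1) for i,j in ((P[0],P[2]),(P[1],P[3]))])
Q=[tri([ray(m4,*x),ray(m5,*y)]) for x,y in zip(a,b)]; print(np.round([q[0] for q in Q],4),np.mean([q[0] for q in Q],0))
# rack viewing: rack centre ~ corners
mt,_=load("top0")
print(onz(mt,140+191/5,150+350/5,.178))
```

```text
[[ 0.5968 -0.0353  0.1   ]
 [ 0.588  -0.0485  0.1   ]
 [ 0.575  -0.0213  0.1   ]
 [ 0.5664 -0.0342  0.1   ]] [ 0.58155953 -0.03482917  0.1       ]
0.02592045525499605 0.01582760011869982 [np.float64(-32.8), np.float64(-33.4)]
[[ 0.5966 -0.035   0.0957]
 [ 0.5878 -0.0483  0.0971]
 [ 0.5746 -0.0208  0.0973]
 [ 0.566  -0.034   0.0978]] [ 0.58124104 -0.03454361  0.09697236]
[0.50299902 0.33674098 0.178     ]
```

Run:
```python
from h import *
plan([.508,.287,.30],95,n=19)
```

```text
angle -33.54 -> 95 rotvec [-2.0000e-02  3.0000e-02 -1.2854e+02] dist 0.331 n 19 world d [-0.0396  0.3016  0.1304]
[[-0.0105, -0.0121, -0.0069], [-0.0, 0.0, -6.77], None]
[[-0.009, -0.0132, -0.0069], [-0.0, 0.0, -6.77], None]
[[-0.0074, -0.0142, -0.0069], [-0.0, 0.0, -6.77], None]
[[-0.0057, -0.015, -0.0069], [-0.0, 0.0, -6.77], None]
[[-0.0039, -0.0155, -0.0069], [-0.0, 0.0, -6.77], None]
[[-0.002, -0.0159, -0.0069], [-0.0, 0.0, -6.77], None]
[[-0.0001, -0.016, -0.0069], [-0.0, 0.0, -6.77], None]
[[0.0018, -0.0159, -0.0069], [-0.0, 0.0, -6.77], None]
[[0.0036, -0.0156, -0.0069], [-0.0, 0.0, -6.77], None]
[[0.0054, -0.0151, -0.0069], [-0.0, 0.0, -6.77], None]
[[0.0072, -0.0143, -0.0069], [-0.0, 0.0, -6.77], None]
[[0.0088, -0.0134, -0.0069], [-0.0, 0.0, -6.77], None]
[[0.0103, -0.0122, -0.0069], [-0.0, 0.0, -6.77], None]
[[0.0117, -0.0109, -0.0069], [-0.0, 0.0, -6.77], None]
[[0.0129, -0.0095, -0.0069], [-0.0, 0.0, -6.77], None]
[[0.0139, -0.0079, -0.0069], [-0.0, 0.0, -6.77], None]
[[0.0148, -0.0062, -0.0069], [-0.0, 0.0, -6.77], None]
[[0.0154, -0.0044, -0.0069], [-0.0, 0.0, -6.77], None]
[[0.0158, -0.0026, -0.0069], [-0.0, 0.0, -6.77], None]
```

Request:
jog_arm(
  motion=[
    [[-0.01,-0.012,-0.038],[0,0,-6.77],0.0],
    [[-0.009,-0.013,-0.038],[0,0,-6.77],0.0],
    [[-0.007,-0.014,-0.038],[0,0,-6.77],0.0],
    [[-0.006,-0.015,-0.016],[0,0,-6.77],0.0],
    [[-0.004,-0.0155,0],[0,0,-6.77],0.0],
    [[-0.002,-0.016,0],[0,0,-6.77],0.0],
    [[0,-0.016,0],[0,0,-6.77],0.0],
    [[0.002,-0.016,0],[0,0,-6.77],0.0],
    [[0.0036,-0.0156,0],[0,0,-6.77],0.0],
    [[0.0054,-0.015,0],[0,0,-6.77],0.0],
    [[0.007,-0.0143,0],[0,0,-6.77],0.0],
    [[0.009,-0.0134,0],[0,0,-6.77],0.0],
  ],
)

```text
time_s: 5.98
ee_pos: [0.5225, 0.176, 0.3015]
ee_rot: [0.913, 0.407, 0.002, 0.001]
contact_force: [-0.1, 0.6, 0.0]
gripper_width: 0.496
```

Request:
jog_arm(
  motion=[
    [[0.0103,-0.0122,0],[0,0,-6.77],0.0],
    [[0.0117,-0.011,0],[0,0,-6.77],0.0],
    [[0.013,-0.0095,0],[0,0,-6.77],0.0],
    [[0.014,-0.008,0],[0,0,-6.77],0.0],
    [[0.0148,-0.006,0],[0,0,-6.77],0.0],
    [[0.0154,-0.0044,0],[0,0,-6.77],0.0],
    [[0.016,-0.0026,0],[0,0,-6.77],0.0],
    [[0,0,0],[0,0,0],0.0],
    [[0,0,0],[0,0,0],0.0],
  ],
)

```text
time_s: 6.73
ee_pos: [0.5082, 0.2871, 0.3008]
ee_rot: [0.675, 0.737, 0.001, 0.001]
contact_force: [0.2, 0.3, -0.3]
gripper_width: 0.5
```

Run:
```python
from h import *
m,im=snap("wrist","w6"); st=state(); print(st["ee_pos"])
```

```text
[0.50835426 0.28662143 0.30050491]
```

View pics/w6.png

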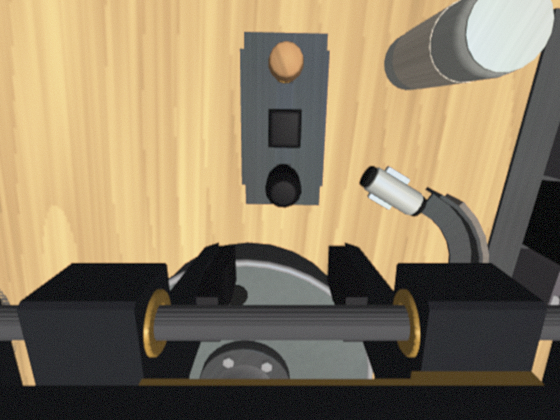

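Request:
jog_arm(
  motion=[
    [[0,0.015,0.03],[0,0,0],0.0],
    [[0,0.015,0.03],[0,0,0],0.0],
    [[0,0,0],[0,0,0],0.0],
    [[0,0,0],[0,0,0],0.0],
  ],
)

```text
time_s: 7.12
ee_pos: [0.5382, 0.2888, 0.2388]
ee_rot: [0.676, 0.737, -0.001, -0.001]
contact_force: [0.6, 0.6, 0.4]
gripper_width: 0.502
```

Run:
```python
from h import *
m,im=snap("wrist","w7"); st=state(); print(st["ee_pos"])
crop(im,170,40,370,190,4,"w7c"); m,im=load("w6"); crop(im,225,20,345,220,3,"w6c")
```

```text
[0.53837975 0.28933355 0.24057558]
```

View pics/w7.png

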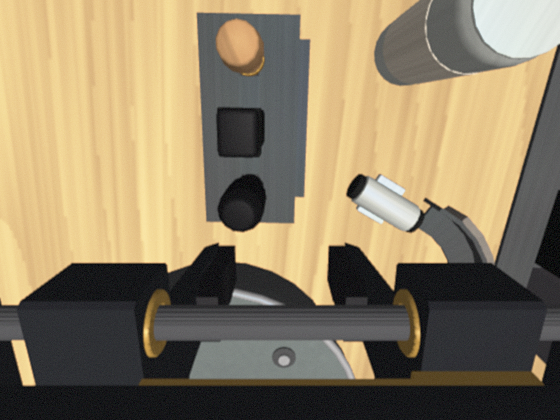

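View pics/w6c.png

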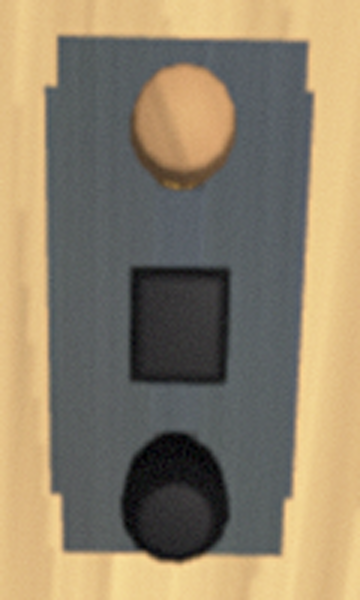

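View pics/w7c.png

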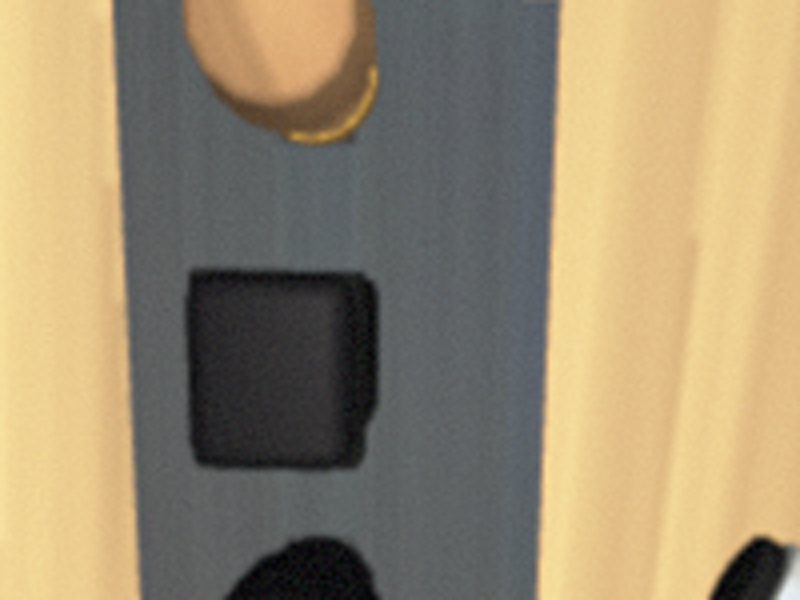

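Run:
```python
from h import *
m6,_=load("w6"); m7,_=load("w7")
p,e=tri([ray(m6,285,128.3),ray(m7,237,132.1)]); print("top",p,e)
for z in (.17,.178): print(z,onz(m6,285,128.3,z),onz(m7,237,132.1,z))
f=lambda u,v:onz(m6,225+u/3,20+v/3,.098)
C=[f(57,36),f(308,41),f(64,552),f(283,554)]
print(np.round(C,4),np.mean(C,0))
for a,b in ((0,2),(1,3),(1,0),(3,2)): d=C[a]-C[b]; print(np.linalg.norm(d),np.degrees(np.arctan2(d[1],d[0])))
E=[f(45,88),f(52,492),f(313,93),f(290,497)]
for a,b in ((0,1),(2,3)): d=E[a]-E[b]; print(np.linalg.norm(d),np.degrees(np.arctan2(d[1],d[0])))
print("w=",np.linalg.norm(E[0]-E[2]))
# handle outlines angle
h=[onz(m6,*q,.178) for q in [(268.3,109.3),(301.7,109.3),(268.8,147.3),(301,147.3)]]; print(np.round(h,4),np.linalg.norm(h[0]-h[1]),np.linalg.norm(h[0]-h[2]),[np.degrees(np.arctan2(*(a-b)[:2][::-1])).round(1) for a,b in ((h[0],h[2]),(h[1],h[3]))])
```

```text
top [0.50633233 0.34302778 0.17920049] [np.float64(0.0002011949130641362), np.float64(0.00020119491306418673)]
0.17 [0.50652984 0.34231195 0.17      ] [0.50513813 0.34248511 0.17      ]
0.178 [0.50638744 0.34276161 0.178     ] [0.50614864 0.34312998 0.178     ]
[[0.4609 0.4238 0.098 ]
 [0.5402 0.4294 0.098 ]
 [0.4731 0.2542 0.098 ]
 [0.5526 0.2604 0.098 ]] [0.50671085 0.34196555 0.098     ]
0.17003802759422895 94.13214604070805
0.16943820896901252 94.18069630472392
0.07955587652406056 4.042217966543867
0.07970076955079661 4.4736285441575285
0.13259265411386345 94.16517457235908
0.13303452438503185 93.78927597272387
w= 0.08606433947980059
[[0.4921 0.356  0.178 ]
 [0.518  0.3583 0.178 ]
 [0.4948 0.3268 0.178 ]
 [0.5205 0.3291 0.178 ]] 0.025987589638101005 0.029328015785812067 [np.float64(95.2), np.float64(94.9)]
```

Run:
```python
from h import *
plan([.5065,.3428,.24],94.4)
```

```text
angle 95.0 -> 94.4 rotvec [ 0.06 -0.01  0.6 ] dist 0.0623 n 2 world d [-0.0319  0.0535 -0.0006]
[[0.028, -0.0136, 0.0003], [0.03, -0.01, 0.3], None]
[[0.0279, -0.0137, 0.0003], [0.03, -0.01, 0.3], None]
```

Request:
jog_arm(
  motion=[
    [[0.028,-0.0136,0],[0,0,0.3],0.0],
    [[0.028,-0.0136,0],[0,0,0.3],0.0],
    [[0,0,0.03],[0,0,0],0.0],
    [[0,0,0.04],[0,0,0],0.0],
    [[0,0,0.035],[0,0,0],0.0],
    [[0,0,0],[0,0,0],0.0],
    [[0,0,0],[0,0,0],0.0],
  ],
  squeeze=60,
)

```text
time_s: 7.75
ee_pos: [0.5065, 0.3434, 0.1358]
ee_rot: [0.679, 0.734, 0.0, 0.0]
contact_force: [-0.0, -0.0, 0.6]
gripper_width: 0.501
```

Request:
jog_arm(
  motion=[
    [[0,0,0],[0,0,0],-1],
    [[0,0,0],[0,0,0],-1],
    [[0,0,0],[0,0,0],-1],
    [[0,0,0],[0,0,0],-1],
    [[0,0,0],[0,0,0],-1],
  ],
)

```text
time_s: 8.17
ee_pos: [0.5072, 0.3438, 0.1365]
ee_rot: [0.679, 0.734, 0.002, 0.001]
contact_force: [-1.3, -1.1, 8.0]
gripper_width: 0.29
```

Run:
```python
from h import *
st=state(); print(st["ee_pos"],st["gripper_width"]*88, st["contact_force"],st["moment"],R.from_quat(st["ee_rot"]).apply(np.eye(3)).round(4)[[0,2]])
```

```text
[0.50724906 0.34380872 0.13650758] 25.519070933580096 [-1.3248791  -1.14855504  8.00288916] [-0.13163329  0.0344926  -0.02358062] [[-0.0787  0.9969  0.0013]
 [ 0.0037  0.0016 -1.    ]]
```

Request:
jog_arm(
  motion=[
    [[0,0,-0.015],[0,0,0],-1],
    [[0,0,-0.03],[0,0,0],-1],
    [[0,0,-0.035],[0,0,0],-1],
    [[0,0,-0.035],[0,0,0],-1],
    [[0,0,-0.035],[0,0,0],-1],
    [[0,0,0],[0,0,0],-1],
  ],
)

```text
time_s: 8.67
ee_pos: [0.5078, 0.3441, 0.2924]
ee_rot: [0.679, 0.734, 0.006, 0.003]
contact_force: [0.5, -0.2, -0.8]
gripper_width: 0.293
```

Run:
```python
from h import *
m,im=snap("wrist","w8"); st=state(); print(st["ee_pos"],st["gripper_width"]*88, st["contact_force"],R.from_quat(st["ee_rot"]).apply(np.eye(3)).round(4)[[0,2]])
plan([.576,-.0312,.27],56.8,n=12)
```

```text
[0.50718418 0.34382103 0.28846899] 25.7670142890234 [ 0.91684013  0.27075451 -3.13263758] [[-0.0787  0.9969  0.0026]
 [ 0.0074  0.0032 -1.    ]]
angle 94.52 -> 56.8 rotvec [ 0.37 -0.29 37.71] dist 0.3817 n 12 world d [ 0.0688 -0.375  -0.0185]
[[-0.0316, 0.0032, 0.0015], [0.03, -0.02, 3.14], None]
[[-0.0314, 0.005, 0.0015], [0.03, -0.02, 3.14], None]
[[-0.0311, 0.0067, 0.0015], [0.03, -0.02, 3.14], None]
[[-0.0306, 0.0084, 0.0015], [0.03, -0.02, 3.14], None]
[[-0.0301, 0.0101, 0.0015], [0.03, -0.02, 3.14], None]
[[-0.0295, 0.0117, 0.0015], [0.03, -0.02, 3.14], None]
[[-0.0289, 0.0133, 0.0015], [0.03, -0.02, 3.14], None]
[[-0.0281, 0.0149, 0.0015], [0.03, -0.02, 3.14], None]
[[-0.0272, 0.0164, 0.0015], [0.03, -0.02, 3.14], None]
[[-0.0263, 0.0178, 0.0015], [0.03, -0.02, 3.14], None]
[[-0.0253, 0.0193, 0.0015], [0.03, -0.02, 3.14], None]
[[-0.0242, 0.0206, 0.0015], [0.03, -0.02, 3.14], None]
```

View pics/w8.png

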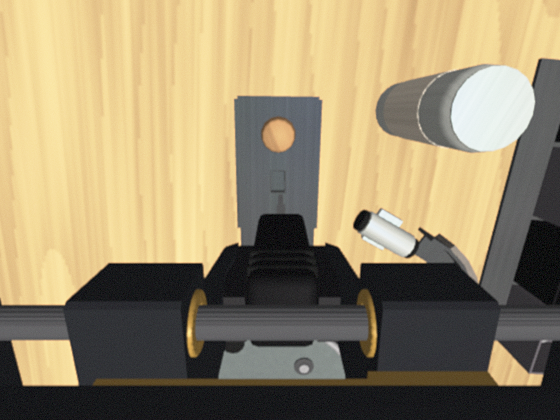

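The spoon is lifted: the free hole shows at (278,181) and the blade tip at (279,197). Next I'll swing over to the slot.

Request:
jog_arm(
  motion=[
    [[-0.0316,0.003,0],[0,0,3.14],-1],
    [[-0.0314,0.005,0],[0,0,3.14],-1],
    [[-0.031,0.0067,0],[0,0,3.14],-1],
    [[-0.0306,0.0084,0],[0,0,3.14],-1],
    [[-0.03,0.01,0],[0,0,3.14],-1],
    [[-0.0295,0.0117,0],[0,0,3.14],-1],
    [[-0.029,0.0133,0],[0,0,3.14],-1],
    [[-0.028,0.015,0],[0,0,3.14],-1],
    [[-0.027,0.0164,0],[0,0,3.14],-1],
    [[-0.0263,0.018,0],[0,0,3.14],-1],
    [[-0.0253,0.0193,0],[0,0,3.14],-1],
    [[-0.0242,0.0206,0],[0,0,3.14],-1],
  ],
)

```text
time_s: 9.72
ee_pos: [0.575, -0.0328, 0.283]
ee_rot: [0.88, 0.475, -0.001, -0.001]
contact_force: [-0.1, 0.8, -1.9]
gripper_width: 0.287
```

Request:
jog_arm(
  motion=[
    [[0,0,0.01],[0,0,0],-1],
    [[0,0,0.01],[0,0,0],-1],
    [[0,0,0],[0,0,0],-1],
    [[0,0,0],[0,0,0],-1],
  ],
)

```text
time_s: 10.05
ee_pos: [0.5749, -0.0301, 0.2631]
ee_rot: [0.879, 0.477, -0.001, -0.001]
contact_force: [0.7, -0.5, -1.1]
gripper_width: 0.291
```

Run:
```python
from h import *
m,im=snap("wrist","w9"); st=state(); print(st["ee_pos"],st["gripper_width"]*88, st["contact_force"],R.from_quat(st["ee_rot"]).apply(np.eye(3)).round(4)[[0,2]])
crop(im,200,120,360,240,5,"w9c")
print("proj slot",proj(m,[.5814,-.0348,.1]))
M=R.from_quat(st["ee_rot"])
print("exp tip",proj(m,st["ee_pos"]+M.apply([0,0,.1185])))
```

```text
[ 0.5751545  -0.03011317  0.26384629] 25.38323906132912 [-0.70117803  0.24979375 -0.82830271] [[ 5.454e-01  8.382e-01 -1.000e-04]
 [-6.000e-04  3.000e-04 -1.000e+00]]
proj slot [290.00806838 185.87893322]
exp tip [281.69557008 197.71298812]
```

View pics/w9.png

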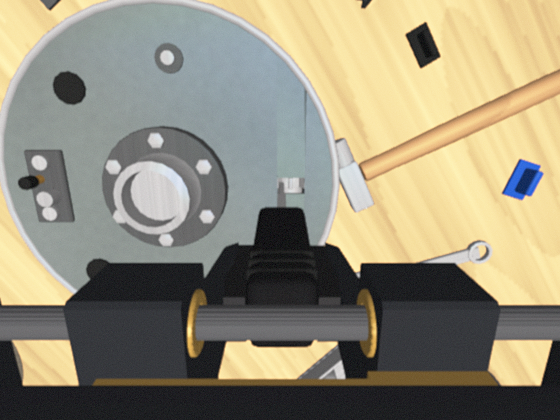

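View pics/w9c.png

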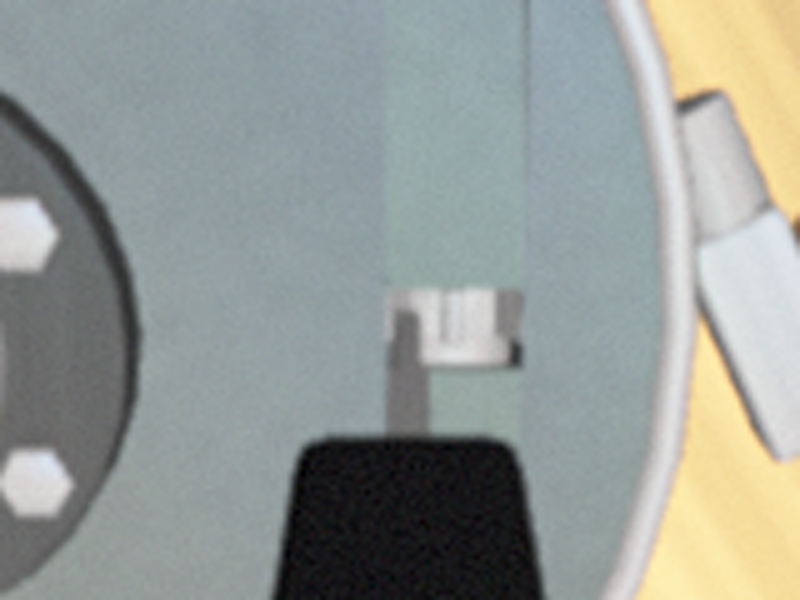

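Run:
```python
from h import *
m,im=load("w8"); crop(im,240,160,320,220,10,"w8c")
ms,s=snap("scene","s9"); 
st=state(); M=R.from_quat(st["ee_rot"])
print([proj(ms,st["ee_pos"]+M.apply([0,0,z])).round(1) for z in (0,.0385,.1185)])
crop(s,185,110,315,210,6,"s9c")
```

```text
[array([246.4, 156.6]), array([246.6, 171.3]), array([247., 200.])]
```

View pics/w8c.png

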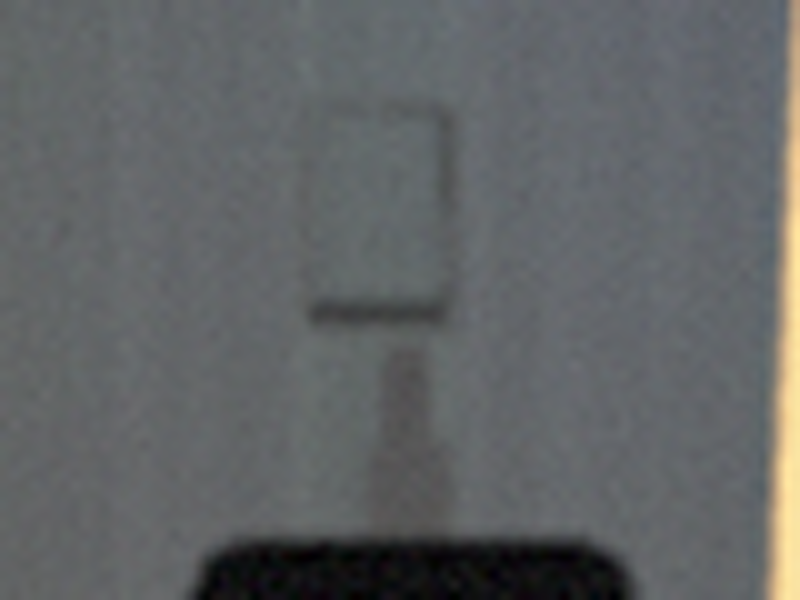

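View pics/s9c.png

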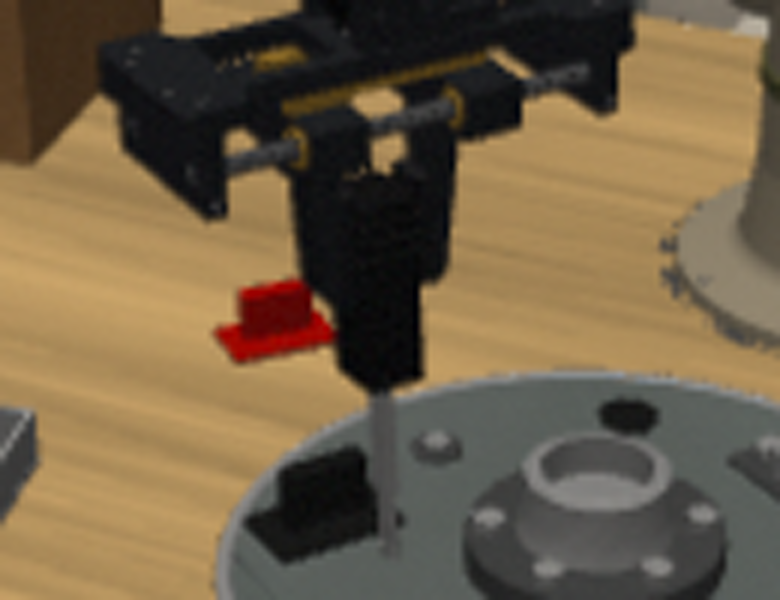

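```bash
cat >> h.py <<'E'
SX=np.array([np.cos(np.radians(-33.2)),np.sin(np.radians(-33.2)),0]); SY=np.array([-SX[1],SX[0],0]); SLOT=np.array([.5814,-.0348,.1])
def inslot(p): d=np.asarray(p)-SLOT; return np.array([d@SX,d@SY,d[2]])
E
python3 - <<'E'
from h import *
m,im=load("w9"); st=state(); M=R.from_quat(st["ee_rot"])
tip=onz(m,281.0,182.6,.1453)-.005*M.apply([1,0,0]); print("tip",tip,"in slot mm",inslot(tip)*1e3)
t=M.inv().apply(tip-st["ee_pos"]); print("tip in tool",t)
foot=onz(m,281.3,208,st["ee_pos"][2]-.0385)-.015*M.apply([1,0,0]); print("foot in tool",M.inv().apply(foot-st["ee_pos"]))
N=M*R.from_rotvec([0,-3.8,0],degrees=True)
tgt=SLOT-.0065*SX+[0,0,.018]
p=tgt-N.apply(t); d=p-st["ee_pos"]; print("tcp target",p,"tool shift (old frame)",M.inv().apply(d))
E
```

```text
tip [ 0.57878669 -0.0233294   0.14529922] in slot mm [-8.4676022   8.16723425 45.29921971]
tip in tool [ 0.00762739 -0.0008906   0.1189629 ]
foot in tool [ 0.00043576 -0.00046181  0.03850231]
tcp target [ 0.5768258  -0.03149951  0.23720708] tool shift (old frame) [-0.00027547  0.00194157  0.02705439]
```

Request:
jog_arm(
  motion=[
    [[0.001,0.002,0],[0,-2.2,0],-1],
    [[0,0,0.007],[0,-2.2,0],-1],
    [[0,0,0.01],[0,0,0],-1],
    [[0,0,0.01],[0,0,0],-1],
    [[0,0,0],[0,0,0],-1],
    [[0,0,0],[0,0,0],-1],
  ],
)

```text
time_s: 10.65
ee_pos: [0.5763, -0.0331, 0.2366]
ee_rot: [0.879, 0.476, -0.034, 0.018]
contact_force: [0.7, 0.3, -0.7]
gripper_width: 0.29
```

Run:
```python
from h import *
m,im=snap("wrist","w10"); st=state(); print(st["ee_pos"],st["gripper_width"]*88, st["contact_force"],R.from_quat(st["ee_rot"]).apply(np.eye(3)).round(4)[[0,2]])
crop(im,240,140,320,220,7,"w10c")
print("proj slot",proj(m,SLOT),[proj(m,SLOT+a*SX*.013+b*SY*.008).round(1) for a in(-1,1) for b in (-1,1)])
ms,s=snap("scene","s10"); crop(s,185,110,315,210,6,"s10c")
```

```text
[ 0.57654817 -0.0331978   0.23721968] 25.473839011466907 [-0.606747   -0.1877301  -2.73759521] [[ 0.5456  0.8346 -0.0761]
 [-0.0416 -0.0638 -0.9971]]
proj slot [287.4192815  179.19037148] [array([272.5, 188. ]), array([272.3, 170.2]), array([302.2, 188. ]), array([302.7, 170.2])]
```

View pics/w10c.png

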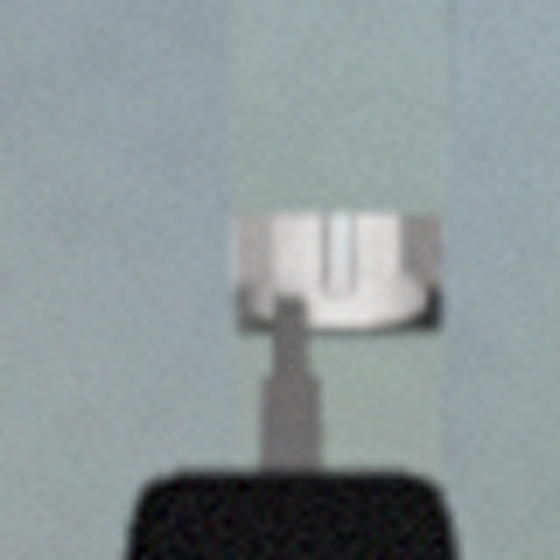

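View pics/s10c.png

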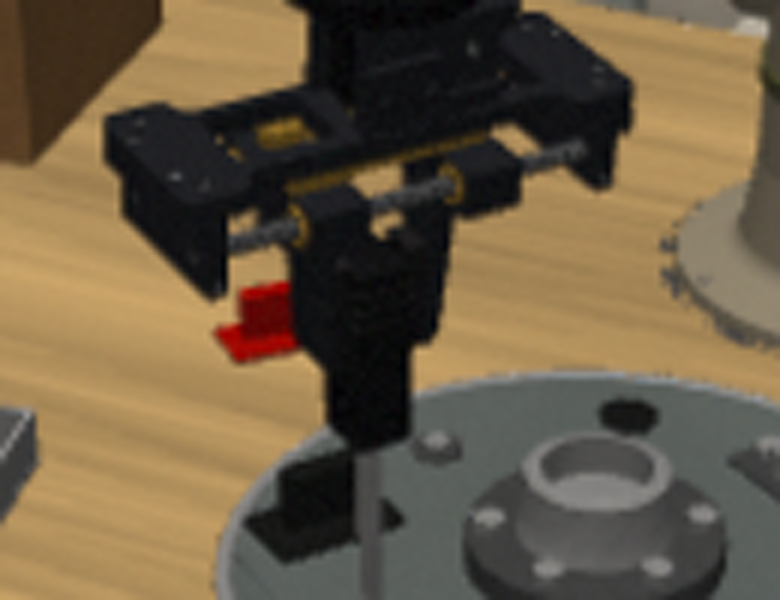

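Run:
```python
from h import *
m,im=load("w10"); st=state(); M=R.from_quat(st["ee_rot"])
z=(st["ee_pos"]+M.apply([.0076,-.0009,.119]))[2]
e=onz(m,281.7,182.4,z); tip=e-.005*SY; print("tip",tip,"in slot mm",inslot(tip)*1e3)
t=M.inv().apply(tip-st["ee_pos"]); print("tip in tool",t)
d=np.array([-.0065,0,-.0165])-inslot(tip); print("need slot mm",d*1e3)
for a in [(1,0,0),(0,1,0),(0,0,1)]: print(a,M.inv().apply([SX,SY,[0,0,1]][a.index(1)]).round(4))
```

```text
tip [ 0.57595773 -0.03408104  0.11831256] in slot mm [-4.9475771  -2.37838468 18.31256384]
tip in tool [ 0.0079903  -0.00025039  0.11897068]
need slot mm [ -1.5524229    2.37838468 -34.81256384]
(1, 0, 0) [-3.e-04  1.e+00  7.e-04]
(0, 1, 0) [ 9.971e-01  4.000e-04 -7.600e-02]
(0, 0, 1) [-7.600e-02  7.000e-04 -9.971e-01]
```

Request:
jog_arm(
  motion=[
    [[0.0024,-0.0015,0],[0,0,0],-1],
    [[0.0008,0,0.01],[0,0,0],-1],
    [[0.0008,0,0.01],[0,0,0],-1],
    [[0.0006,0,0.008],[0,0,0],-1],
    [[0,0,0],[0,0,0],-1],
    [[0,0,0],[0,0,0],-1],
  ],
)

```text
time_s: 11.25
ee_pos: [0.5765, -0.0302, 0.208]
ee_rot: [0.879, 0.476, -0.034, 0.018]
contact_force: [0.8, 0.2, -1.5]
gripper_width: 0.286
```

```bash
cat >> h.py <<'E'
TT=np.array([.0080,-.0003,.119])
def rep():
    st=state(); M=R.from_quat(st["ee_rot"]); tip=st["ee_pos"]+M.apply(TT); F=st["contact_force"]
    print("t",round(st["time_s"],2),"tip slot mm",(inslot(tip)*1e3).round(1),"F slot",np.round([F@SX,F@SY,F[2]],1),"mom",st["moment"].round(2),"w",round(st["gripper_width"]*88,1))
    return st
E
python3 - <<'E'
from h import *
rep(); m,im=snap("wrist","w11"); crop(im,240,140,320,220,7,"w11c")
E
```

```text
t 11.25 tip slot mm [ -7.1  -0.1 -11.2] F slot [ 0.6  0.6 -1.5] mom [ 0.01 -0.1   0.  ] w 25.2
```

View pics/w11c.png

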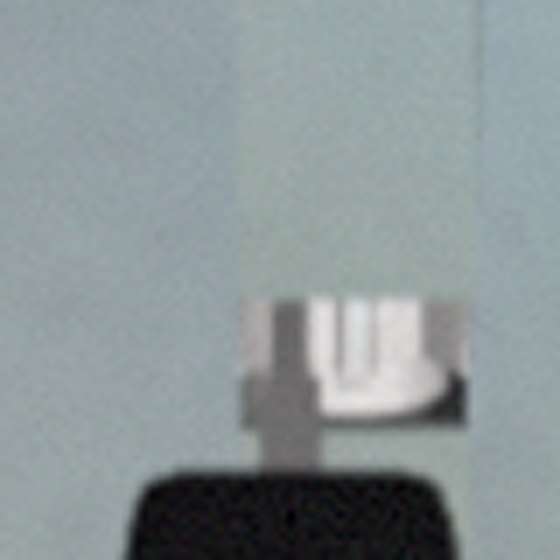

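Request:
jog_arm(
  motion=[
    [[0.0004,0.0005,0.005],[0,0,0],-1],
    [[0,0,0],[0,0,0],-1],
    [[0,0,0],[0,0,0],-1],
  ],
)

```text
time_s: 11.55
ee_pos: [0.5771, -0.0305, 0.2036]
ee_rot: [0.879, 0.476, -0.034, 0.018]
contact_force: [-0.2, -0.6, -2.7]
gripper_width: 0.289
```

Run:
```python
from h import *
rep()
```

```text
t 11.55 tip slot mm [ -6.3   0.  -15.6] F slot [ 0.1 -0.6 -2.7] mom [ 0.07 -0.05  0.04] w 25.5
```

Request:
jog_arm(
  motion=[
    [[0,0.004,0],[0,0,0],-1],
    [[0,0.004,0],[0,0,0],-1],
  ],
)

```text
time_s: 11.72
ee_pos: [0.5836, -0.0347, 0.2039]
ee_rot: [0.879, 0.476, -0.034, 0.018]
contact_force: [-2.1, 1.7, -2.5]
gripper_width: 0.291
```

Run:
```python
from h import *
rep()
```

```text
t 11.72 tip slot mm [  1.3   0.2 -15.4] F slot [-2.6  0.3 -2.5] mom [ 0.44  0.47 -0.01] w 25.6
```

Request:
jog_arm(
  motion=[
    [[0,0.003,0],[0,0,0],-1],
    [[0,0.002,0],[0,0,0],-1],
  ],
)

```text
time_s: 11.88
ee_pos: [0.5886, -0.0381, 0.2038]
ee_rot: [0.879, 0.475, -0.034, 0.019]
contact_force: [-0.3, 0.3, -1.2]
gripper_width: 0.289
```

Run:
```python
from h import *
rep()
```

```text
t 11.88 tip slot mm [  7.6   0.1 -15.5] F slot [-0.5  0.1 -1.2] mom [ 0.03 -0.11 -0.  ] w 25.4
```

Run:
```python
from h import *
m,im=snap("wrist","w12"); crop(im,230,150,330,220,8,"w12c")
rep()
```

```text
t 11.93 tip slot mm [  7.9   0.  -15.5] F slot [ 0.2  0.4 -1.2] mom [ 0.04 -0.05  0.02] w 25.4
```

View pics/w12c.png

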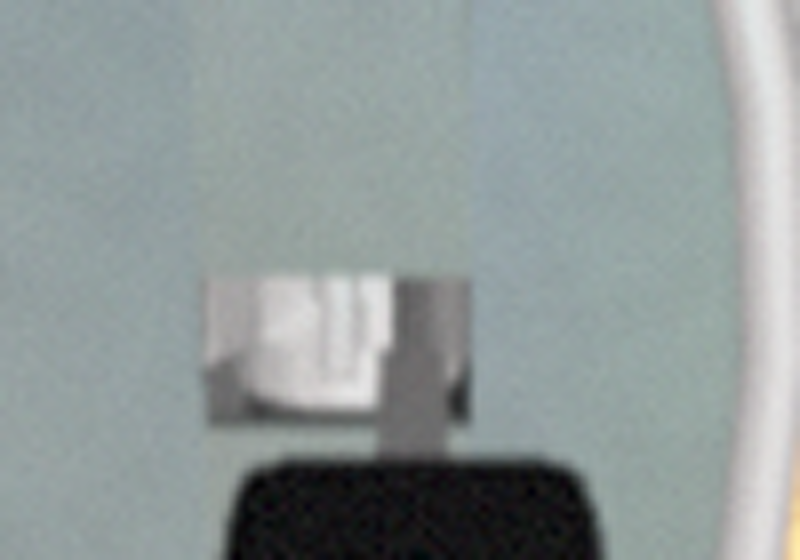

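The first stroke snapped: the tooth is centred again at crop x≈345 with the blade beyond it. Next stroke.

Request:
jog_arm(
  motion=[
    [[-0.0008,-0.0005,-0.0095],[0,0,0],-1],
    [[0,0,0],[0,0,0],-1],
    [[0,-0.007,0],[0,0,0],-1],
    [[0,-0.007,0],[0,0,0],-1],
    [[0,0,0],[0,0,0],-1],
    [[0.0008,0,0.0095],[0,0,0],-1],
    [[0,0,0],[0,0,0],-1],
  ],
)

```text
time_s: 12.52
ee_pos: [0.5752, -0.0295, 0.202]
ee_rot: [0.879, 0.476, -0.035, 0.017]
contact_force: [-0.7, -0.7, -1.3]
gripper_width: 0.29
```

Run:
```python
from h import *
rep()
```

```text
t 12.52 tip slot mm [ -8.7  -0.2 -17.3] F slot [-0.2 -1.  -1.3] mom [-0.01 -0.07 -0.  ] w 25.6
```

Request:
jog_arm(
  motion=[
    [[0,0.004,0],[0,0,0],-1],
    [[0,0.004,0],[0,0,0],-1],
  ],
)

```text
time_s: 12.68
ee_pos: [0.582, -0.0337, 0.2032]
ee_rot: [0.879, 0.476, -0.035, 0.017]
contact_force: [-7.8, 5.1, 1.3]
gripper_width: 0.288
```

Run:
```python
from h import *
rep()
```

```text
t 12.68 tip slot mm [ -0.8  -0.  -16.1] F slot [-9.4 -0.   1.3] mom [ 1.49  2.41 -0.07] w 25.3
```

Request:
jog_arm(
  motion=[
    [[0,0.001,0],[0,0,0],-1],
    [[0,0,0],[0,0,0],-1],
  ],
)

```text
time_s: 12.85
ee_pos: [0.5822, -0.0338, 0.2032]
ee_rot: [0.879, 0.476, -0.036, 0.016]
contact_force: [-8.0, 3.5, 1.5]
gripper_width: 0.287
```

Run:
```python
from h import *
rep(); m,im=snap("wrist","w13"); crop(im,230,140,330,215,8,"w13c")
```

```text
t 12.85 tip slot mm [ -0.9  -0.  -16.1] F slot [-8.6 -1.5  1.5] mom [ 1.28  1.98 -0.08] w 25.3
```

View pics/w13c.png

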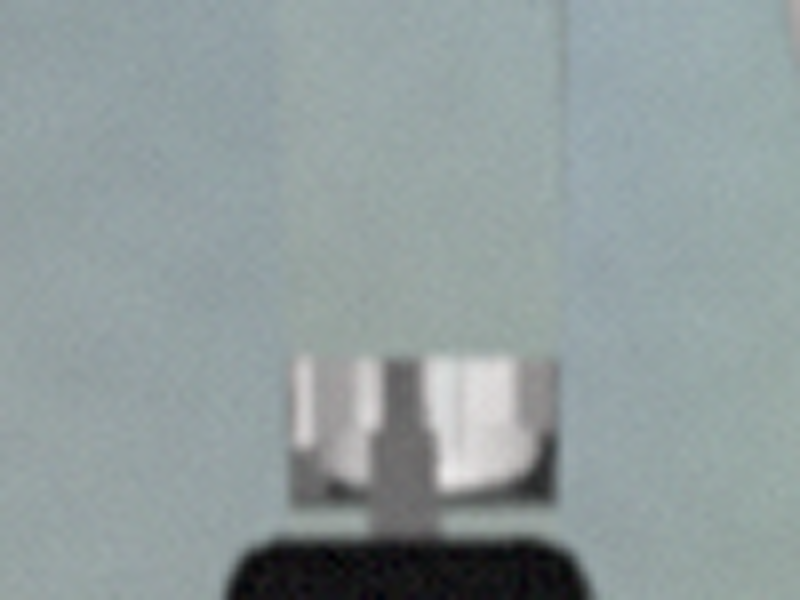

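Request:
jog_arm(
  motion=[
    [[0,0.002,0],[0,0,0],-1],
    [[0,0,0],[0,0,0],-1],
  ],
)

```text
time_s: 13.07
ee_pos: [0.583, -0.0344, 0.2031]
ee_rot: [0.879, 0.476, -0.037, 0.014]
contact_force: [-11.0, 6.9, 3.8]
gripper_width: 0.291
```

Run:
```python
from h import *
rep(); m,im=snap("wrist","w14"); crop(im,230,140,330,215,8,"w14c")
```

```text
t 13.07 tip slot mm [ -0.3  -0.  -16.2] F slot [-13.   -0.2   3.8] mom [ 1.94  3.05 -0.11] w 25.6
```

View pics/w14c.png

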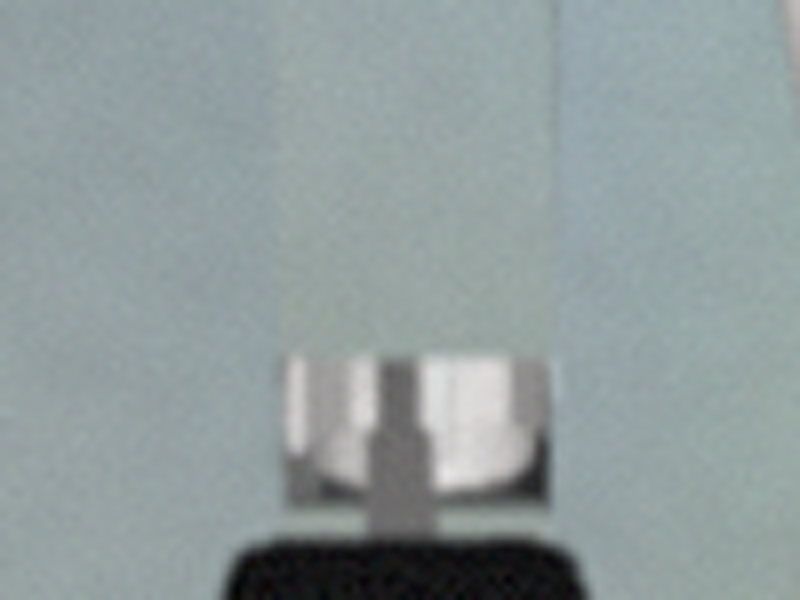

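Pushing on raised the force from 8.6 to 13 N with no tooth movement, so the wheel is at its stop. Next I back it off.

Request:
jog_arm(
  motion=[
    [[0,-0.005,0],[0,0,0],-1],
    [[0,-0.005,0],[0,0,0],-1],
    [[0,0,0],[0,0,0],-1],
    [[-0.0008,0,-0.0095],[0,0,0],-1],
    [[0,0,0],[0,0,0],-1],
  ],
)

```text
time_s: 13.53
ee_pos: [0.5776, -0.0307, 0.2154]
ee_rot: [0.879, 0.475, -0.033, 0.019]
contact_force: [0.8, 0.0, -1.6]
gripper_width: 0.291
```

Run:
```python
from h import *
rep(); m,im=snap("wrist","w15"); crop(im,230,140,330,215,8,"w15c")
```

```text
t 13.53 tip slot mm [-5.3  0.3 -3.9] F slot [ 0.6  0.4 -1.6] mom [ 0.07 -0.13 -0.02] w 25.6
```

View pics/w15c.png

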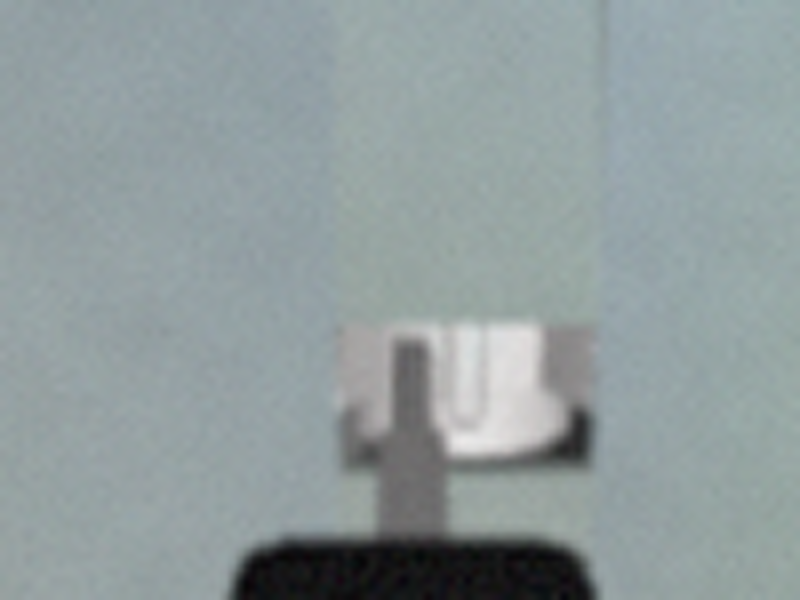

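Request:
jog_arm(
  motion=[
    [[0,0.006,0],[0,0,0],-1],
    [[0,0.006,0],[0,0,0],-1],
    [[0,0,0],[0,0,0],-1],
    [[0.0008,0,0.01],[0,0,0],-1],
    [[0,0,0],[0,0,0],-1],
    [[0,0,0],[0,0,0],-1],
  ],
)

```text
time_s: 14.08
ee_pos: [0.5863, -0.0367, 0.2022]
ee_rot: [0.879, 0.476, -0.034, 0.018]
contact_force: [0.2, -0.2, -1.5]
gripper_width: 0.291
```

Run:
```python
from h import *
rep()
```

```text
t 14.08 tip slot mm [  4.6  -0.1 -17. ] F slot [ 0.3 -0.1 -1.5] mom [ 0.03 -0.08  0.  ] w 25.6
```

Request:
jog_arm(
  motion=[
    [[0,-0.004,0],[0,0,0],-1],
    [[0,-0.004,0],[0,0,0],-1],
  ],
)

```text
time_s: 14.25
ee_pos: [0.5802, -0.0326, 0.2034]
ee_rot: [0.879, 0.475, -0.033, 0.019]
contact_force: [0.9, -0.7, -2.0]
gripper_width: 0.291
```

Run:
```python
from h import *
rep()
```

```text
t 14.25 tip slot mm [ -2.3   0.  -15.9] F slot [ 1.1 -0.1 -2. ] mom [-0.27 -0.48  0.07] w 25.6
```

Request:
jog_arm(
  motion=[
    [[0,-0.003,0],[0,0,0],-1],
    [[0,-0.002,0],[0,0,0],-1],
    [[0,-0.001,0],[0,0,0],-1],
  ],
)

```text
time_s: 14.5
ee_pos: [0.5746, -0.0287, 0.2035]
ee_rot: [0.879, 0.476, -0.034, 0.018]
contact_force: [0.6, -0.2, -2.1]
gripper_width: 0.287
```

Run:
```python
from h import *
rep(); m,im=snap("wrist","w16"); crop(im,230,140,330,215,8,"w16c")
```

```text
t 14.5 tip slot mm [ -9.4   0.2 -15.8] F slot [ 0.6  0.1 -2.1] mom [ 0.03 -0.09  0.02] w 25.2
```

View pics/w16c.png

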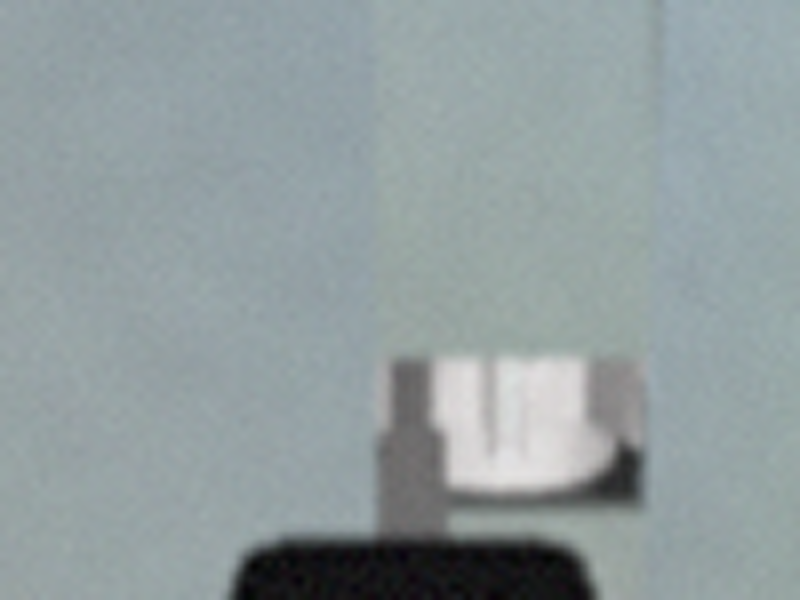

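Request:
jog_arm(
  motion=[
    [[-0.0008,0.0008,-0.0095],[0,0,0],-1],
    [[0,0,0],[0,0,0],-1],
    [[0,0.0075,0],[0,0,0],-1],
    [[0,0.007,0],[0,0,0],-1],
    [[0,0,0],[0,0,0],-1],
    [[0.0008,0,0.01],[0,0,0],-1],
    [[0,0,0],[0,0,0],-1],
    [[0,0,0],[0,0,0],-1],
  ],
)

```text
time_s: 15.22
ee_pos: [0.5873, -0.0374, 0.2017]
ee_rot: [0.879, 0.476, -0.035, 0.018]
contact_force: [-0.2, 0.3, -0.3]
gripper_width: 0.289
```

Run:
```python
from h import *
rep()
```

```text
t 15.22 tip slot mm [  5.9  -0.2 -17.6] F slot [-0.3  0.1 -0.3] mom [-0.01 -0.09 -0.05] w 25.4
```

Request:
jog_arm(
  motion=[
    [[0,-0.004,0],[0,0,0],-1],
    [[0,-0.004,0],[0,0,0],-1],
  ],
)

```text
time_s: 15.38
ee_pos: [0.5813, -0.0334, 0.2028]
ee_rot: [0.879, 0.476, -0.033, 0.019]
contact_force: [2.5, -0.7, -1.7]
gripper_width: 0.286
```

Run:
```python
from h import *
rep()
```

```text
t 15.38 tip slot mm [ -1.   -0.  -16.4] F slot [ 2.5  0.8 -1.7] mom [-0.37 -0.63  0.07] w 25.1
```

Request:
jog_arm(
  motion=[
    [[0,-0.003,0],[0,0,0],-1],
    [[0,-0.002,0],[0,0,0],-1],
    [[0,-0.002,0],[0,0,0],-1],
    [[0,0,0],[0,0,0],-1],
  ],
)

```text
time_s: 15.72
ee_pos: [0.5748, -0.0289, 0.2029]
ee_rot: [0.879, 0.476, -0.034, 0.018]
contact_force: [-0.7, 0.5, -1.7]
gripper_width: 0.291
```

Run:
```python
from h import *
rep(); m,im=snap("wrist","w17"); crop(im,230,140,330,215,8,"w17c")
```

```text
t 15.72 tip slot mm [ -9.    0.2 -16.3] F slot [-0.8 -0.  -1.7] mom [ 0.05 -0.05  0.02] w 25.6
```

View pics/w17c.png

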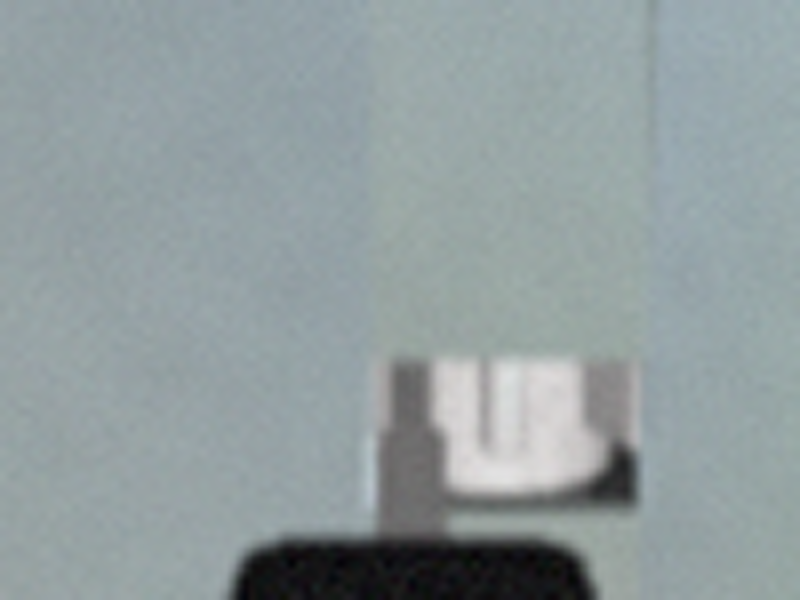

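Request:
jog_arm(
  motion=[
    [[0,0.001,0],[0,0,0],-1],
    [[-0.0008,0,-0.01],[0,0,0],-1],
    [[-0.0015,0,-0.02],[0,0,0],-1],
    [[-0.0019,0,-0.025],[0,0,0],-1],
    [[-0.0015,0,-0.02],[0,0,0],-1],
    [[-0.0008,0,-0.01],[0,0,0],-1],
    [[0,0,0],[0,0,0],-1],
  ],
)

```text
time_s: 16.35
ee_pos: [0.5767, -0.03, 0.2906]
ee_rot: [0.879, 0.475, -0.032, 0.02]
contact_force: [0.7, -0.0, -0.7]
gripper_width: 0.29
```

Run:
```python
from h import *
st=rep(); m,im=snap("wrist","w18"); crop(im,220,120,340,210,6,"w18c")
M=R.from_quat(st["ee_rot"]); x=M.apply([1,0,0]); a0=np.degrees(np.arctan2(x[1],x[0])); print("ang",a0)
N=R.from_rotvec([0,0,94.3-a0],degrees=True)*M
tgt=np.array([.5066,.3425,st["ee_pos"][2]+M.apply(TT)[2]]); P=tgt-N.apply(TT)
rv=(M.inv()*N).as_rotvec(degrees=True); print("rv",rv,"P",P)
prof=np.array([.25,.5,.75,1,1,1,1,1,1,1,1,1,1,1,.75,.5,.25]); prof/=prof.sum()
dw=P-st["ee_pos"]
for f in prof:
    d=M.inv().apply(dw*f); print([[round(float(v),4) for v in d],[round(float(v),2) for v in rv*f],-1]); M=M*R.from_rotvec(rv*f,degrees=True)
```

```text
t 16.35 tip slot mm [-6.3  0.5 71.3] F slot [ 0.6  0.3 -0.7] mom [ 0.03 -0.06  0.  ] w 25.5
ang 56.81461749852995
rv [ -2.81720418   0.15635861 -37.37904244] P [0.50633034 0.34344851 0.2905871 ]
[[0.0049, -0.0047, -0.0004], [-0.05, 0.0, -0.67], -1]
[[0.0099, -0.0093, -0.0008], [-0.1, 0.01, -1.33], -1]
[[0.0151, -0.0136, -0.0012], [-0.15, 0.01, -2.0], -1]
[[0.0208, -0.0174, -0.0016], [-0.2, 0.01, -2.67], -1]
[[0.0216, -0.0164, -0.0017], [-0.2, 0.01, -2.67], -1]
[[0.0223, -0.0154, -0.0017], [-0.2, 0.01, -2.67], -1]
[[0.023, -0.0143, -0.0018], [-0.2, 0.01, -2.67], -1]
[[0.0236, -0.0132, -0.0018], [-0.2, 0.01, -2.67], -1]
[[0.0242, -0.0121, -0.0019], [-0.2, 0.01, -2.67], -1]
[[0.0248, -0.0109, -0.0019], [-0.2, 0.01, -2.67], -1]
[[0.0253, -0.0098, -0.0019], [-0.2, 0.01, -2.67], -1]
[[0.0257, -0.0086, -0.002], [-0.2, 0.01, -2.67], -1]
[[0.0261, -0.0074, -0.002], [-0.2, 0.01, -2.67], -1]
[[0.0264, -0.0061, -0.002], [-0.2, 0.01, -2.67], -1]
[[0.02, -0.0037, -0.0015], [-0.15, 0.01, -2.0], -1]
[[0.0134, -0.002, -0.001], [-0.1, 0.01, -1.33], -1]
[[0.0067, -0.0008, -0.0005], [-0.05, 0.0, -0.67], -1]
```

View pics/w18c.png

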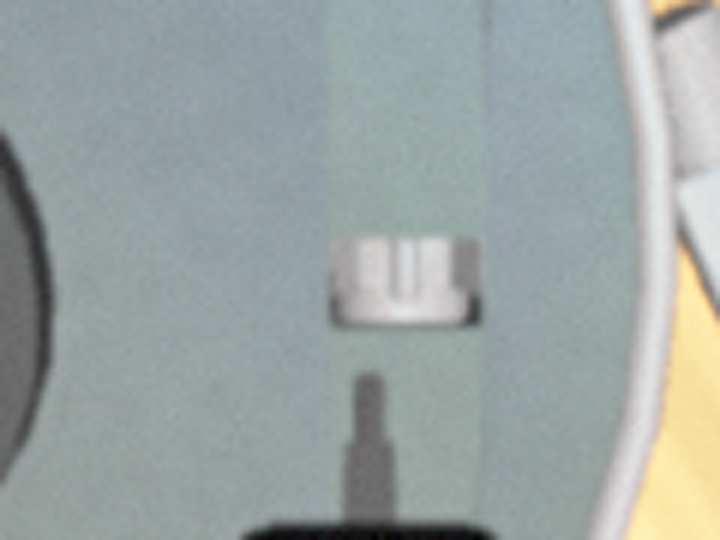

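Note that the path passes over the screwdriver (top 178 mm). The tip was at only ~170 mm on the way out, which probably caused the tilt. I'll go 45 mm higher and check the rack.

Request:
jog_arm(
  motion=[
    [[0.0039,-0.0047,-0.0154],[-0.05,0,-0.67],-1],
    [[0.009,-0.0093,-0.0158],[-0.1,0,-1.33],-1],
    [[0.014,-0.0136,-0.0162],[-0.15,0,-2.0],-1],
    [[0.0208,-0.0174,-0.0016],[-0.2,0,-2.67],-1],
    [[0.0216,-0.0164,-0.0017],[-0.2,0,-2.67],-1],
    [[0.0223,-0.0154,-0.0017],[-0.2,0,-2.67],-1],
    [[0.023,-0.0143,-0.0018],[-0.2,0,-2.67],-1],
    [[0.0236,-0.0132,-0.0018],[-0.2,0,-2.67],-1],
    [[0.0242,-0.012,-0.0019],[-0.2,0,-2.67],-1],
    [[0.0248,-0.011,-0.0019],[-0.2,0,-2.67],-1],
  ],
)

```text
time_s: 17.23
ee_pos: [0.5329, 0.1985, 0.3316]
ee_rot: [0.767, 0.64, -0.031, 0.024]
contact_force: [-0.6, -0.1, -1.5]
gripper_width: 0.29
```

Run:
```python
from h import *
rep(); m,im=snap("wrist","w19"); print(state()["ee_pos"])
```

```text
t 17.23 tip slot mm [-168.5  167.2  112.4] F slot [-0.4 -0.4 -1.5] mom [ 0.02 -0.06 -0.08] w 25.5
[0.5317476  0.20257673 0.33167127]
```

View pics/w19.png

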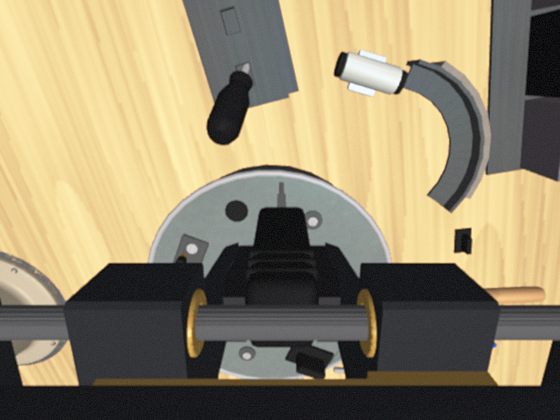

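Run:
```python
from h import *
m,im=load("w19"); crop(im,180,0,310,160,4,"w19c")
for z in (.098,.178): print(z,proj(m,[.5104,.2901,z]),proj(m,[.5066,.3425,z]))
ms,s=snap("scene","s19"); crop(s,350,190,470,290,6,"s19c")
print(proj(ms,[.5104,.2901,.098]))
```

```text
0.098 [245.37714935  75.03468713] [230.30820422  20.16446738]
0.178 [235.2180494  73.9629878] [215.04829478   3.01381389]
[382.0075947  235.66855297]
```

View pics/w19c.png

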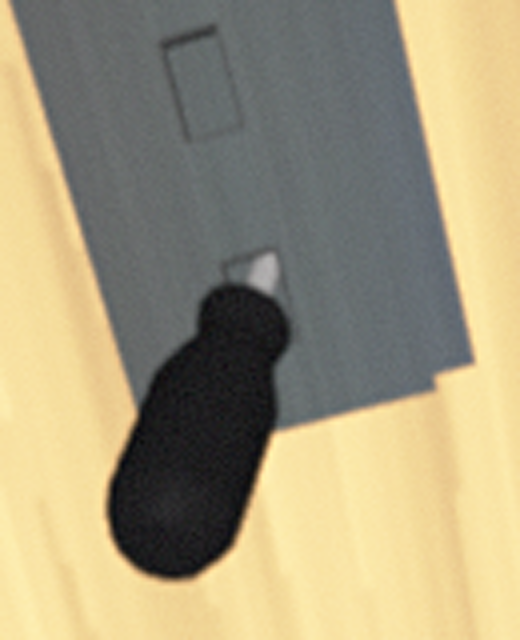

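View pics/s19c.png

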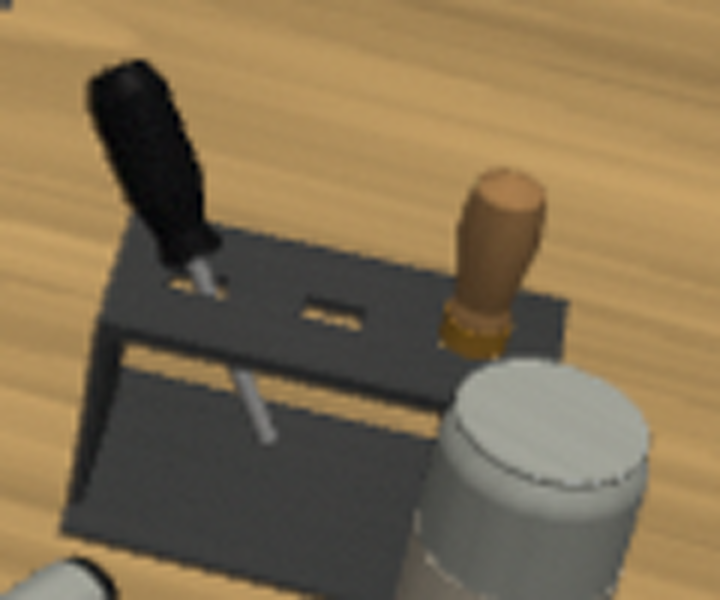

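Run:
```python
from h import *
m,_=load("w19"); ms,_=load("s19")
print("driver foot",tri([ray(m,180+248/4,325/4),ray(ms,350+190/6,190+256/6)]))
print("hole",onz(m,230.5,21.2,.098))
st=rep()
M=R.from_quat(st["ee_rot"]); x=M.apply([1,0,0]); a0=np.degrees(np.arctan2(x[1],x[0])); print("ang",a0)
N=R.from_rotvec([0,0,94.3-a0],degrees=True)*M
tgt=np.array([.5066,.3425,st["ee_pos"][2]+M.apply(TT)[2]]); P=tgt-N.apply(TT)
rv=(M.inv()*N).as_rotvec(degrees=True); print("rv",rv,"P",P)
prof=np.array([.5,1,1,1,1,1,.6,.3]); prof/=prof.sum()
dw=P-st["ee_pos"]
for f in prof:
    d=M.inv().apply(dw*f); print([[round(float(v),4) for v in d],[round(float(v),2) for v in rv*f],-1]); M=M*R.from_rotvec(rv*f,degrees=True)
```

```text
driver foot (array([0.50589162, 0.28608599, 0.1026778 ]), [np.float64(0.0014090220038281422), np.float64(0.0014090220038282136)])
hole [0.5065774  0.34157709 0.098     ]
t 17.33 tip slot mm [-170.   168.6  112.4] F slot [-0.1 -0.2 -1.5] mom [ 0.05 -0.15  0.03] w 25.3
ang 79.91183202300772
rv [ -1.10383384  -0.05347356 -14.34566378] P [0.50725503 0.3437054  0.33167606]
[[0.0107, -0.0039, -0.0008], [-0.09, -0.0, -1.12], -1]
[[0.0215, -0.0074, -0.0016], [-0.17, -0.01, -2.24], -1]
[[0.0217, -0.0065, -0.0016], [-0.17, -0.01, -2.24], -1]
[[0.022, -0.0057, -0.0017], [-0.17, -0.01, -2.24], -1]
[[0.0222, -0.0048, -0.0017], [-0.17, -0.01, -2.24], -1]
[[0.0223, -0.0039, -0.0017], [-0.17, -0.01, -2.24], -1]
[[0.0135, -0.0018, -0.001], [-0.1, -0.01, -1.34], -1]
[[0.0068, -0.0008, -0.0005], [-0.05, -0.0, -0.67], -1]
```

Request:
jog_arm(
  motion=[
    [[0.0107,-0.0039,-0.0008],[-0.09,0,-1.12],-1],
    [[0.0215,-0.0074,-0.0016],[-0.17,0,-2.24],-1],
    [[0.0217,-0.0065,-0.0016],[-0.17,0,-2.24],-1],
    [[0.022,-0.0057,-0.0017],[-0.17,0,-2.24],-1],
    [[0.0222,-0.0048,-0.0017],[-0.17,0,-2.24],-1],
    [[0.0223,-0.0039,-0.0017],[-0.17,0,-2.24],-1],
    [[0.0135,-0.0018,-0.001],[-0.1,0,-1.34],-1],
    [[0.0068,-0.0008,-0.0005],[-0.05,0,-0.67],-1],
    [[0,0,0],[0,0,0],-1],
    [[0,0,0],[0,0,0],-1],
  ],
)

```text
time_s: 18.17
ee_pos: [0.5095, 0.3403, 0.3329]
ee_rot: [0.682, 0.73, -0.027, 0.028]
contact_force: [0.1, 0.0, -1.5]
gripper_width: 0.291
```

Run:
```python
from h import *
st=rep(); m,im=snap("wrist","w20"); crop(im,200,120,360,240,5,"w20c")
M=R.from_quat(st["ee_rot"]); tip=st["ee_pos"]+M.apply(TT); print("tip",tip, M.apply(np.eye(3)).round(4)[[0,2]])
print("hole proj",proj(m,[.5066,.3422,.098]),"tip edge proj",proj(m,tip+.005*M.apply([1,0,0])))
```

```text
t 18.17 tip slot mm [-265.2  273.3  113.6] F slot [ 0.1  0.1 -1.5] mom [-0.02 -0.03  0.04] w 25.6
tip [0.50914506 0.33905406 0.2135887 ] [[-0.0678  0.9947 -0.0769]
 [ 0.0039 -0.0768 -0.997 ]]
hole proj [279.23452673 154.22961017] tip edge proj [281.00732285 181.99361042]
```

View pics/w20c.png

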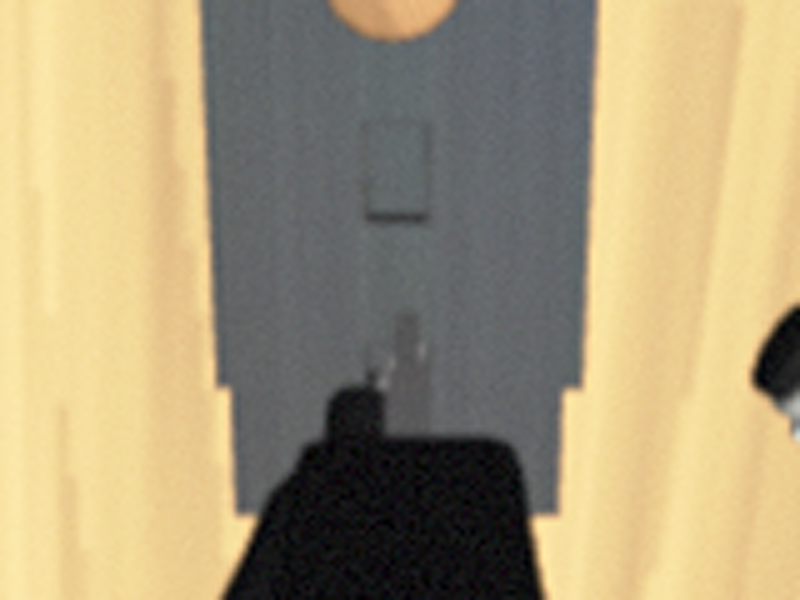

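Request:
jog_arm(
  motion=[
    [[0.0035,-0.0023,0],[0,0,0],-1],
    [[0.0015,0,0.02],[0,0,0],-1],
    [[0.0023,0,0.03],[0,0,0],-1],
    [[0.0023,0,0.03],[0,0,0],-1],
    [[0.0011,0,0.014],[0,0,0],-1],
    [[0,0,0],[0,0,0],-1],
    [[0,0,0],[0,0,0],-1],
  ],
)

```text
time_s: 18.8
ee_pos: [0.5067, 0.3439, 0.239]
ee_rot: [0.682, 0.73, -0.027, 0.028]
contact_force: [0.5, -0.4, -1.1]
gripper_width: 0.289
```

Run:
```python
from h import *
st=rep(); m,im=snap("wrist","w21"); crop(im,240,150,320,210,10,"w21c")
M=R.from_quat(st["ee_rot"]); tip=st["ee_pos"]+M.apply(TT); print("tip",tip, M.apply(np.eye(3)).round(4)[[0,2]])
print("hole proj",proj(m,[.5066,.3422,.098]),"tip edge proj",proj(m,tip+.005*M.apply([1,0,0])))
```

```text
t 18.8 tip slot mm [-269.5  274.8   19.8] F slot [ 0.6 -0.1 -1.1] mom [ 0.03 -0.1   0.01] w 25.5
tip [0.50638786 0.34270473 0.11978659] [[-0.0681  0.9947 -0.0765]
 [ 0.0042 -0.0764 -0.9971]]
hole proj [281.25359565 181.00369519] tip edge proj [280.99432554 182.00888989]
```

View pics/w21c.png

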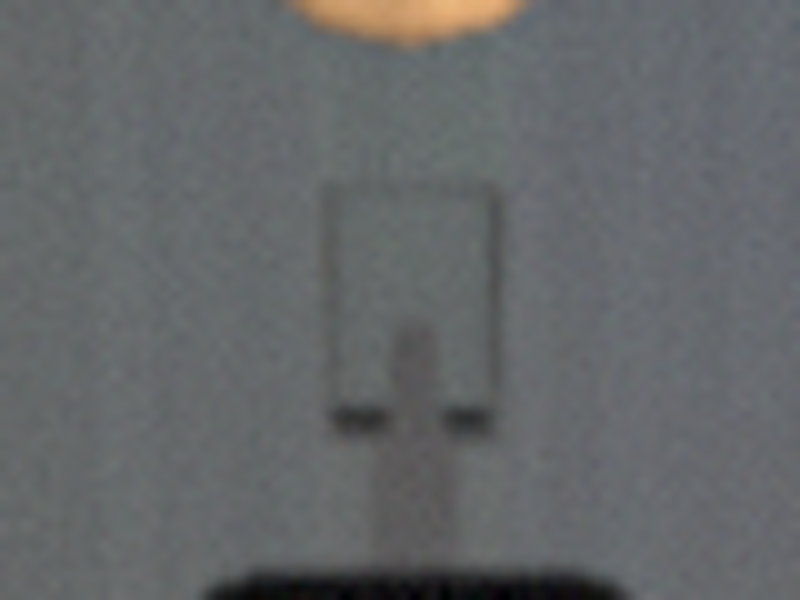

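Request:
jog_arm(
  motion=[
    [[0.0011,0,0.015],[0,0,0],-1],
    [[0.0015,0,0.02],[0,0,0],-1],
    [[0.0015,0,0.02],[0,0,0],-1],
    [[0.0015,0,0.02],[0,0,0],-1],
    [[0.0012,0,0.016],[0,0,0],-1],
    [[0,0,0],[0,0,0],-1],
    [[0,0,0],[0,0,0],-1],
  ],
)

```text
time_s: 19.43
ee_pos: [0.5071, 0.3442, 0.1487]
ee_rot: [0.682, 0.73, -0.026, 0.028]
contact_force: [0.8, -0.1, -1.4]
gripper_width: 0.29
```

Run:
```python
from h import *
st=rep(); M=R.from_quat(st["ee_rot"]); tip=st["ee_pos"]+M.apply(TT); print("tip",tip, st["ee_pos"])
```

```text
t 19.43 tip slot mm [-269.3  275.5  -70.5] F slot [ 0.7  0.4 -1.4] mom [ 0.05 -0.13  0.04] w 25.5
tip [0.50689807 0.34314446 0.02947121] [0.50706836 0.34420747 0.14873533]
```

No contact so far; about 11 mm to go.

Request:
jog_arm(
  motion=[
    [[0.0005,0,0.007],[0,0,0],-1],
    [[0.0003,0,0.003],[0,0,0],-1],
    [[0,0,0],[0,0,0],-1],
    [[0,0,0],[0,0,0],-1],
  ],
)

```text
time_s: 19.77
ee_pos: [0.5066, 0.3442, 0.1378]
ee_rot: [0.682, 0.731, -0.026, 0.028]
contact_force: [-0.0, -1.3, -1.7]
gripper_width: 0.288
```

Run:
```python
from h import *
st=rep(); M=R.from_quat(st["ee_rot"]); tip=st["ee_pos"]+M.apply(TT); print("tip",tip, st["ee_pos"])
```

```text
t 19.77 tip slot mm [-269.7  275.1  -81.5] F slot [ 0.7 -1.1 -1.7] mom [ 0.   -0.08 -0.04] w 25.3
tip [0.5063567  0.34309222 0.01850127] [0.50662852 0.34420266 0.13776478]
```

Request:
jog_arm(
  motion=[
    [[0,0,0.0015],[0,0,0],-1],
    [[0,0,0.001],[0,0,0],-1],
    [[0,0,0],[0,0,0],-1],
  ],
)

```text
time_s: 20.02
ee_pos: [0.5068, 0.3442, 0.1366]
ee_rot: [0.682, 0.731, -0.026, 0.028]
contact_force: [-3.8, -1.6, 8.0]
gripper_width: 0.288
```

Request:
jog_arm(
  motion=[
    [[0,0,0],[0,0,0],-0.1],
    [[0,0,0],[0,0,0],-0.1],
    [[0,0,0],[0,0,0],-0.1],
    [[0,0,0],[0,0,0],-0.1],
    [[-0.0015,0,-0.02],[0,0,0],-0.1],
    [[-0.003,0,-0.04],[0,0,0],-0.1],
    [[-0.003,0,-0.04],[0,2.2,0],-0.1],
    [[0,0,-0.02],[0,2.2,0],-0.1],
    [[0,0,0],[0,0,0],-0.1],
  ],
)

```text
time_s: 20.77
ee_pos: [0.508, 0.345, 0.2606]
ee_rot: [0.682, 0.731, 0.005, 0.001]
contact_force: [0.3, -0.1, 0.8]
gripper_width: 0.449
```

Run:
```python
from h import *
st=rep(); m,im=snap("wrist","w22"); print(st["ee_pos"])
ms,s=snap("scene","s22"); crop(s,350,190,470,290,6,"s22c")
```

```text
t 20.77 tip slot mm [-274.1  284.9   41.6] F slot [0.3 0.1 0.8] mom [-0.04 -0.11  0.02] w 39.5
[0.50803439 0.34499665 0.26056415]
```

View pics/w22.png

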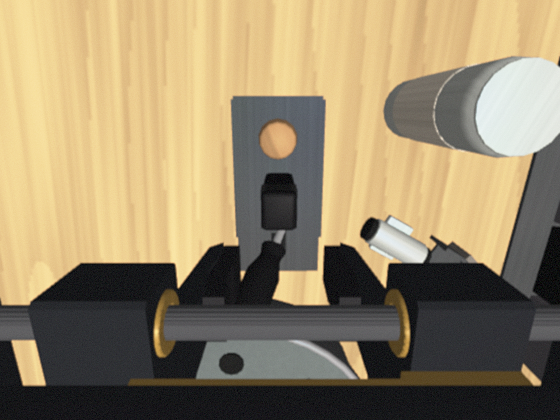

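View pics/s22c.png

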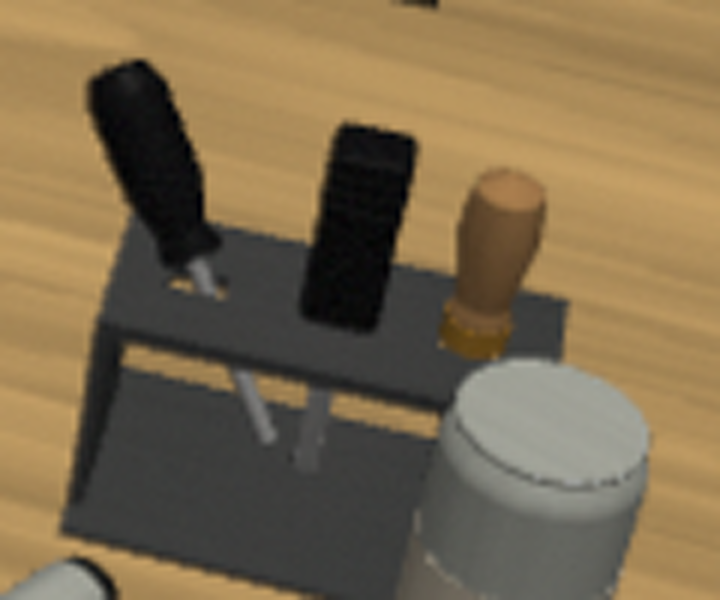

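The spoon hangs upright in the middle hole. The screwdriver leans with its foot ~8 mm from its place and is unchanged between the two pictures. Next I go back for the plug.

Run:
```python
from h import *
plan(np.array([.5212,-.0838,.225])-.045*SX,-33.2,n=19)
```

```text
angle 93.93 -> -33.2 rotvec [-1.0000e-02  4.0000e-02  1.2713e+02] dist 0.4055 n 19 world d [-0.0231 -0.4037 -0.03  ]
[[-0.0211, -0.0027, 0.0016], [-0.0, 0.0, 6.69], None]
[[-0.0213, -0.0002, 0.0016], [-0.0, 0.0, 6.69], None]
[[-0.0212, 0.0023, 0.0016], [-0.0, 0.0, 6.69], None]
[[-0.0207, 0.0047, 0.0016], [-0.0, 0.0, 6.69], None]
[[-0.0201, 0.0071, 0.0016], [-0.0, 0.0, 6.69], None]
[[-0.0191, 0.0094, 0.0016], [-0.0, 0.0, 6.69], None]
[[-0.0179, 0.0116, 0.0016], [-0.0, 0.0, 6.69], None]
[[-0.0164, 0.0136, 0.0016], [-0.0, 0.0, 6.69], None]
[[-0.0147, 0.0154, 0.0016], [-0.0, 0.0, 6.69], None]
[[-0.0128, 0.017, 0.0016], [-0.0, 0.0, 6.69], None]
[[-0.0107, 0.0184, 0.0016], [-0.0, 0.0, 6.69], None]
[[-0.0085, 0.0195, 0.0016], [-0.0, 0.0, 6.69], None]
[[-0.0062, 0.0204, 0.0016], [-0.0, 0.0, 6.69], None]
[[-0.0038, 0.0209, 0.0016], [-0.0, 0.0, 6.69], None]
[[-0.0013, 0.0212, 0.0016], [-0.0, 0.0, 6.69], None]
[[0.0012, 0.0213, 0.0016], [-0.0, 0.0, 6.69], None]
[[0.0036, 0.021, 0.0016], [-0.0, 0.0, 6.69], None]
[[0.0061, 0.0204, 0.0016], [-0.0, 0.0, 6.69], None]
[[0.0084, 0.0196, 0.0016], [-0.0, 0.0, 6.69], None]
```

Request:
jog_arm(
  motion=[
    [[-0.021,-0.0027,-0.01],[0,0,6.69],0.0],
    [[-0.0213,0,0],[0,0,6.69],0.0],
    [[-0.0212,0.0023,0],[0,0,6.69],0.0],
    [[-0.0207,0.0047,0],[0,0,6.69],0.0],
    [[-0.02,0.007,0],[0,0,6.69],0.0],
    [[-0.019,0.0094,0],[0,0,6.69],0.0],
    [[-0.018,0.0116,0],[0,0,6.69],0.0],
    [[-0.0164,0.0136,0],[0,0,6.69],0.0],
    [[-0.0147,0.0154,0.005],[0,0,6.69],0.0],
    [[-0.0128,0.017,0.005],[0,0,6.69],0.0],
    [[-0.0107,0.0184,0.005],[0,0,6.69],0.0],
    [[-0.0085,0.0195,0.005],[0,0,6.69],0.0],
  ],
)

```text
time_s: 21.87
ee_pos: [0.4913, 0.0892, 0.2429]
ee_rot: [0.993, 0.116, -0.002, -0.0]
contact_force: [-0.1, -0.4, 0.3]
gripper_width: 0.499
```

Request:
jog_arm(
  motion=[
    [[-0.0062,0.0204,0.005],[0,0,6.69],0.0],
    [[-0.0038,0.021,0.005],[0,0,6.69],0.0],
    [[-0.0013,0.0212,0.005],[0,0,6.69],0.0],
    [[0.0012,0.0213,0.005],[0,0,6.69],0.0],
    [[0.0036,0.021,0],[0,0,6.69],0.0],
    [[0.006,0.0204,0],[0,0,6.69],0.0],
    [[0.0084,0.0196,0],[0,0,6.69],0.0],
    [[0,0,0],[0,0,0],0.0],
    [[0,0,0],[0,0,0],0.0],
  ],
)

```text
time_s: 22.62
ee_pos: [0.4831, -0.0591, 0.2235]
ee_rot: [0.958, -0.285, -0.002, 0.0]
contact_force: [-0.2, 0.1, 0.1]
gripper_width: 0.498
```

Run:
```python
from h import *
m,im=snap("wrist","w23"); st=state(); print(st["ee_pos"]); c=proj(m,[.5212,-.0838,.113]); print(c)
print("slot",proj(m,SLOT))
```

```text
[ 0.48323384 -0.05840063  0.22374958]
[280.67244703 142.77733019]
slot [185.76888693 110.33267968]
```

View pics/w23.png

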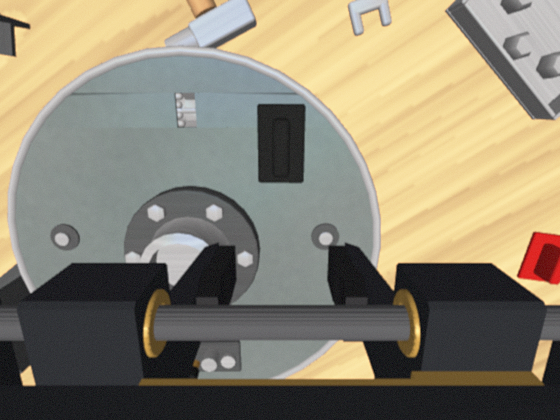

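Run:
```python
from h import *
m,im=load("w23"); g=cv2.cvtColor(im,cv2.COLOR_BGR2GRAY); roi=np.zeros_like(g); roi[95:192,245:318]=1
ct=max(cv2.findContours(((g<62)&(roi>0)).astype(np.uint8),0,2)[0],key=cv2.contourArea)
ap=cv2.approxPolyDP(ct,5,True)[:,0].astype(float); print(ap.tolist(),cv2.minAreaRect(ct))
ap=ap[np.argsort(ap[:,1])]; ap=np.vstack([ap[:2][np.argsort(ap[:2,0])],ap[-2:][np.argsort(ap[-2:,0])]])
P=[onz(m,*q,.113) for q in ap]; print(np.round(P,4),np.mean(P,0))
for a,b in ((0,2),(1,3)): e=P[a]-P[b]; print(np.linalg.norm(e),np.degrees(np.arctan2(e[1],e[0])))
for a,b in ((0,1),(2,3)): e=P[a]-P[b]; print(np.linalg.norm(e),np.degrees(np.arctan2(e[1],e[0]))-90)
cv2.imwrite("pics/w23c.png",cv2.convertScaleAbs(cv2.resize(im[95:192,245:318],None,fx=6,fy=6,interpolation=cv2.INTER_CUBIC),alpha=2.5))
```

```text
[[258.0, 105.0], [259.0, 180.0], [301.0, 181.0], [304.0, 106.0]] ((280.9999694824219, 142.5), (45.99999237060547, 76.99998474121094), -0.0)
[[ 0.5535 -0.0849  0.113 ]
 [ 0.5343 -0.1129  0.113 ]
 [ 0.5063 -0.0537  0.113 ]
 [ 0.4875 -0.0809  0.113 ]] [ 0.52039379 -0.08311355  0.113     ]
0.0565297558398625 -33.4287747717369
0.05665297798501926 -34.39802074675665
0.03400777921534344 -34.294403453063154
0.03305155542508014 -34.51903615782048
```

View pics/w23c.png

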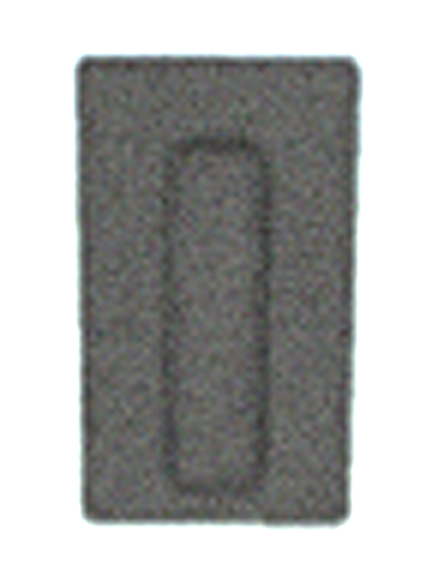

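Run:
```python
from h import *
plan([.5207,-.0833,.1172],-33.5)
```

```text
angle -33.04 -> -33.5 rotvec [0.06 0.21 0.46] dist 0.1157 n 3 world d [ 0.0375 -0.0249 -0.1065]
[[0.0151, 0.0001, 0.0355], [0.02, 0.07, 0.15], None]
[[0.0151, 0.0001, 0.0355], [0.02, 0.07, 0.15], None]
[[0.015, 0.0001, 0.0355], [0.02, 0.07, 0.15], None]
```

Request:
jog_arm(
  motion=[
    [[0.0225,0,0.01],[0,0.2,0.5],0.0],
    [[0.0225,0.0003,0.02],[0,0,0],0.0],
    [[0,0,0.04],[0,0,0],0.0],
    [[0,0,0.036],[0,0,0],-0.3],
    [[0,0,0],[0,0,0],-0.3],
    [[0,0,0],[0,0,0],-0.3],
  ],
  squeeze=25,
)

```text
time_s: 23.17
ee_pos: [0.5207, -0.0829, 0.1183]
ee_rot: [0.958, -0.288, -0.001, 0.0]
contact_force: [0.1, -0.5, 1.1]
gripper_width: 0.396
```

Request:
jog_arm(
  motion=[
    [[0,0,0],[0,0,0],-1],
    [[0,0,0],[0,0,0],-1],
    [[0,0,0],[0,0,0],-1],
    [[0,0,0],[0,0,0],-1],
  ],
)

```text
time_s: 23.5
ee_pos: [0.5218, -0.0841, 0.1204]
ee_rot: [0.957, -0.289, 0.002, 0.001]
contact_force: [-0.1, 0.4, -0.8]
gripper_width: 0.399
```

Run:
```python
from h import *
st=rep(); M=R.from_quat(st["ee_rot"]); print(st["ee_pos"],M.apply(np.eye(3)).round(4)[[0,2]])
```

```text
t 23.5 tip slot mm [-14.3 -73.7 -98.6] F slot [-0.4  0.3 -0.8] mom [ 0.05 -0.04  0.  ] w 35.1
[ 0.52177283 -0.08411605  0.12040649] [[ 0.8327 -0.5538  0.0049]
 [ 0.0042 -0.0025 -1.    ]]
```

Run:
```python
from h import *
m,im=snap("wrist","w24"); ms,s=snap("scene","s24"); crop(s,190,150,320,250,6,"s24c")
```

```text
(no output)
```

View pics/w24.png

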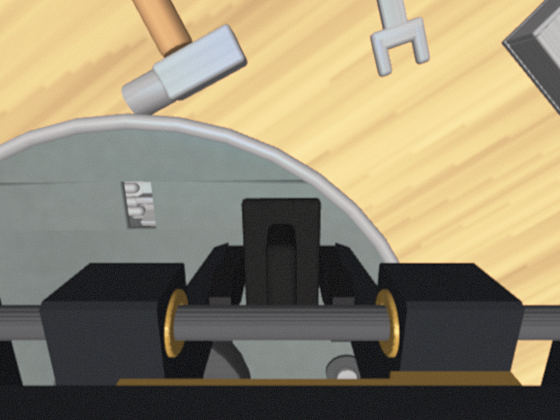

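View pics/s24c.png

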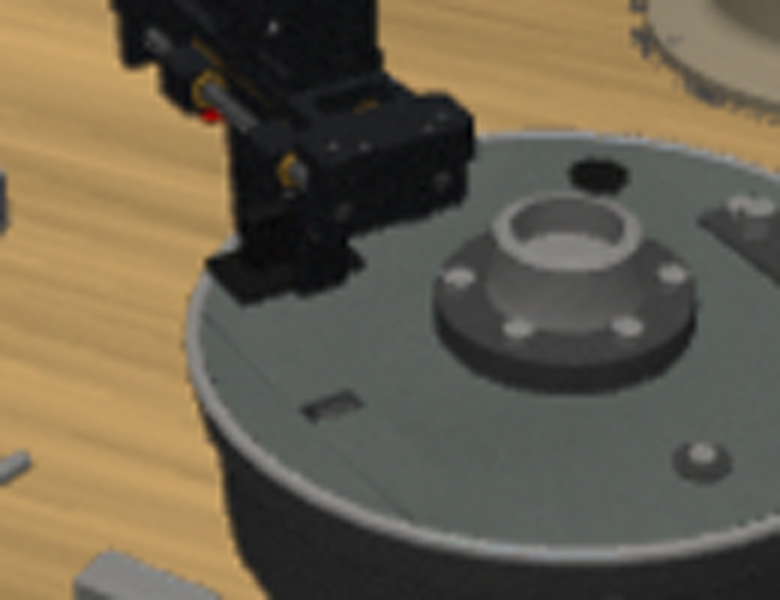

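The fingers had closed on the flange's sides (35 mm) rather than the tab, because they started closing while the arm overshot downward. I'll open, rise a little and regrasp.

Request:
jog_arm(
  motion=[
    [[0,0,0],[0,0,0],0.1],
    [[0,0,0],[0,0,0],0.1],
    [[0,0,0],[0,0,0],0.1],
    [[0,0,-0.01],[0,0,0],0.1],
    [[-0.01,0,-0.03],[0,0,0],0.1],
    [[-0.02,0,-0.03],[0,0,0],0.1],
    [[0,0,0],[0,0,0],0.1],
    [[0,0,0],[0,0,0],0.1],
  ],
)

```text
time_s: 24.27
ee_pos: [0.4965, -0.0672, 0.1909]
ee_rot: [0.957, -0.289, 0.003, 0.001]
contact_force: [-0.3, 0.1, -0.4]
gripper_width: 0.551
```

Run:
```python
from h import *
st=state(); print(st["ee_pos"],st["gripper_width"]*88)
m,im=snap("wrist","w25"); c=proj(m,[.5207,-.0833,.113]); print(c)
u,v=map(int,c); x0,y0=u-50,v-60; print(x0,y0)
cv2.imwrite("pics/w25c.png",cv2.convertScaleAbs(cv2.resize(im[y0:y0+120,x0:x0+100],None,fx=5,fy=5,interpolation=cv2.INTER_CUBIC),alpha=2.2))
```

```text
[ 0.49653338 -0.06724371  0.19087734] 48.446826533123414
[281.03349851 173.18416223]
231 113
```

View pics/w25c.png

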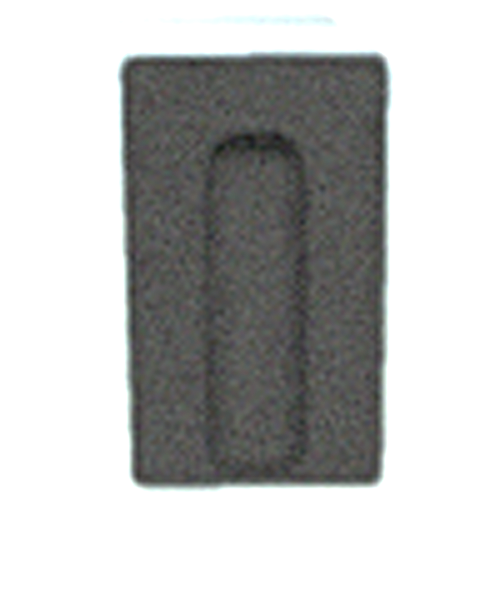

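Run:
```python
from h import *
m,_=load("w25"); f=lambda u,v,z:onz(m,231+u/5,113+v/5,z)
m3,_=load("w23")
for z in (.106,.113,.12):
    C=[f(122,55,z),f(388,55,z),f(133,487,z),f(382,487,z)]
    D=[onz(m3,245+u/6,95+v/6,z) for u,v in ((75,58),(362,58),(85,523),(350,523))]
    for Q in (C,D):
        e=Q[0]-Q[2]; h=Q[1]-Q[3]
        print(z,np.mean(Q,0).round(4),[round(np.linalg.norm(Q[a]-Q[b])*1e3,1) for a,b in((0,1),(2,3),(0,2),(1,3))],[np.degrees(np.arctan2(v[1],v[0])).round(1) for v in (e,h)])
```

```text
0.106 [ 0.5218 -0.0851  0.106 ] [np.float64(36.0), np.float64(36.2), np.float64(61.1), np.float64(61.1)] [np.float64(-33.3), np.float64(-33.1)]
0.106 [ 0.5191 -0.083   0.106 ] [np.float64(36.3), np.float64(35.7), np.float64(60.1), np.float64(60.1)] [np.float64(-33.0), np.float64(-33.5)]
0.113 [ 0.5228 -0.0857  0.113 ] [np.float64(35.0), np.float64(35.1), np.float64(59.3), np.float64(59.3)] [np.float64(-33.3), np.float64(-33.1)]
0.113 [ 0.5197 -0.0834  0.113 ] [np.float64(35.3), np.float64(34.8), np.float64(58.5), np.float64(58.5)] [np.float64(-33.0), np.float64(-33.5)]
0.12 [ 0.5238 -0.0863  0.12  ] [np.float64(33.9), np.float64(34.0), np.float64(57.4), np.float64(57.5)] [np.float64(-33.3), np.float64(-33.1)]
0.12 [ 0.5204 -0.0838  0.12  ] [np.float64(34.4), np.float64(33.8), np.float64(56.9), np.float64(56.9)] [np.float64(-33.0), np.float64(-33.5)]
```

Run:
```python
from h import *
plan([.5226,-.0856,.119],-33.2)
```

```text
angle -33.64 -> -33.2 rotvec [ 0.   -0.21 -0.44] dist 0.0774 n 2 world d [ 0.0263 -0.0183 -0.0705]
[[0.0159, 0.0003, 0.0353], [0.0, -0.11, -0.22], None]
[[0.0159, 0.0004, 0.0353], [0.0, -0.11, -0.22], None]
```

Request:
jog_arm(
  motion=[
    [[0.016,0,0.005],[0,-0.2,-0.4],0.1],
    [[0.016,0.0007,0.015],[0,0,0],0.1],
    [[0,0,0.02],[0,0,0],0.1],
    [[0,0,0.015],[0,0,0],0.1],
    [[0,0,0.01],[0,0,0],0.1],
    [[0,0,0.0055],[0,0,0],0.1],
    [[0,0,0],[0,0,0],0.1],
    [[0,0,0],[0,0,0],0.1],
  ],
)

```text
time_s: 24.98
ee_pos: [0.5226, -0.0856, 0.1187]
ee_rot: [0.958, -0.286, -0.0, 0.0]
contact_force: [-0.1, -1.0, 0.1]
gripper_width: 0.55
```

Request:
jog_arm(
  motion=[
    [[0,0,0],[0,0,0],-1],
    [[0,0,0],[0,0,0],-1],
    [[0,0,0],[0,0,0],-1],
    [[0,0,0],[0,0,0],-1],
    [[0,0,0],[0,0,0],-1],
    [[0,0,0],[0,0,0],-1],
    [[0,0,0],[0,0,0],-1],
  ],
)

```text
time_s: 25.57
ee_pos: [0.5224, -0.0855, 0.1186]
ee_rot: [0.958, -0.286, -0.0, -0.0]
contact_force: [0.1, 0.1, 1.0]
gripper_width: 0.14
```

Run:
```python
from h import *
st=rep(); M=R.from_quat(st["ee_rot"]); print(st["ee_pos"],M.apply(np.eye(3)).round(4)[[0,2]])
```

```text
t 25.57 tip slot mm [ -13.7  -74.4 -100.4] F slot [-0.   0.1  1. ] mom [ 0.04  0.08 -0.  ] w 12.3
[ 0.5224441  -0.08550671  0.11859718] [[ 8.363e-01 -5.483e-01 -8.000e-04]
 [-8.000e-04  3.000e-04 -1.000e+00]]
```

Request:
jog_arm(
  motion=[
    [[0,0,-0.01],[0,0,0],-1],
    [[0,0,-0.02],[0,0,0],-1],
    [[0,0,-0.01],[0,0,0],-1],
    [[0,0,0],[0,0,0],-1],
    [[0,0,0],[0,0,0],-1],
  ],
)

```text
time_s: 25.98
ee_pos: [0.5226, -0.0856, 0.1588]
ee_rot: [0.958, -0.286, 0.0, 0.0]
contact_force: [0.2, 0.1, -0.6]
gripper_width: 0.139
```

Run:
```python
from h import *
st=rep(); M=R.from_quat(st["ee_rot"]); print(st["ee_pos"],M.apply(np.eye(3)).round(4)[[0,2]])
m,im=snap("wrist","w26")
for n in ("w3","w26"):
    _,i=load(n); cv2.imwrite(f"pics/{n}d.png",cv2.convertScaleAbs(cv2.resize(i[180:270,220:350],None,fx=5,fy=5,interpolation=cv2.INTER_CUBIC),alpha=2.2))
plan(SLOT+[0,0,st["ee_pos"][2]-.1],-33.2)
```

```text
t 25.98 tip slot mm [-13.4 -74.4 -60.2] F slot [ 0.1  0.2 -0.6] mom [0.05 0.08 0.02] w 12.3
[ 0.52258004 -0.08555959  0.15880648] [[ 8.363e-01 -5.483e-01  1.000e-04]
 [ 0.000e+00 -1.000e-04 -1.000e+00]]
angle -33.25 -> -33.2 rotvec [ 0.02  0.08 -0.05] dist 0.0779 n 2 world d [0.0592 0.0507 0.0007]
[[0.0108, -0.0374, -0.0004], [0.01, 0.04, -0.03], None]
[[0.0109, -0.0374, -0.0004], [0.01, 0.04, -0.03], None]
```

View pics/w3d.png

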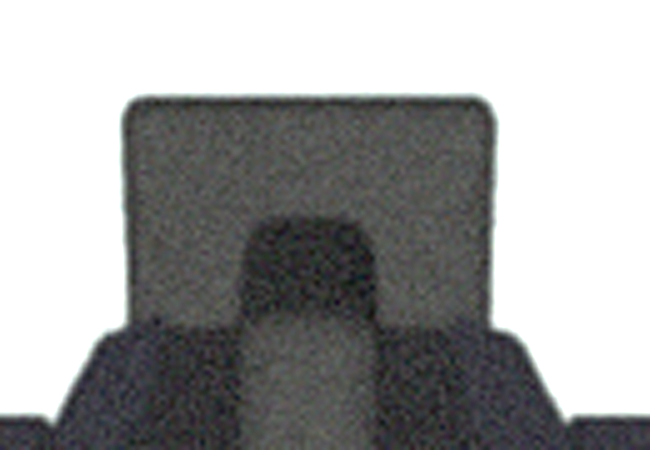

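View pics/w26d.png

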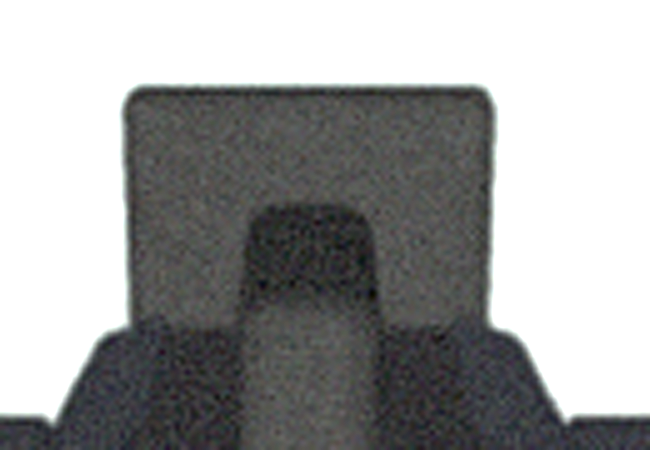

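Run:
```python
from h import *
m,_=load("w26"); st=state(); M=R.from_quat(st["ee_rot"])
for dz in (.005,.008,.011):
    a=onz(m,220+124/5,180+88/5,st["ee_pos"][2]-dz); b=onz(m,220+494/5,180+88/5,st["ee_pos"][2]-dz)
    print(dz,M.inv().apply(a-st["ee_pos"])*1e3,M.inv().apply(b-st["ee_pos"])*1e3)
```

```text
0.005 [ 30.88462537 -17.21521108   4.95081666] [30.89913433 17.82653494  4.96348042]
0.008 [ 30.08856047 -17.55306974   7.95180471] [30.10335457 18.17735099  7.96471735]
0.011 [ 29.29249557 -17.8909284   10.95279275] [29.30757482 18.52816704 10.96595427]
```

Request:
jog_arm(
  motion=[
    [[0.004,-0.015,0],[0,0,0],-1],
    [[0.006,-0.022,0],[0,0.05,0],-1],
    [[0.006,-0.022,0],[0,0,0],-1],
    [[0.0053,-0.0158,0],[0,0,0],-1],
    [[0,0,0.015],[0,0,0],-1],
    [[0,0,0.015],[0,0,0],-1],
    [[0,0,0.006],[0,0,0],-1],
    [[0,0,0],[0,0,0],-1],
    [[0,0,0],[0,0,0],-1],
  ],
)

```text
time_s: 26.78
ee_pos: [0.5811, -0.0348, 0.1223]
ee_rot: [0.958, -0.286, -0.0, 0.0]
contact_force: [0.9, -0.3, 0.5]
gripper_width: 0.134
```

```bash
cat >> h.py <<'E'
def rt():
    st=state(); M=R.from_quat(st["ee_rot"]); F=st["contact_force"]; x=M.apply([1,0,0])
    print("t",round(st["time_s"],2),"TCP in slot mm",(inslot(st["ee_pos"])*1e3).round(2),"ang",np.degrees(np.arctan2(x[1],x[0])).round(2),"F slot",np.round([F@SX,F@SY,F[2]],1),"w",round(st["gripper_width"]*88,1)); return st
E
python3 - <<'E'
from h import *
rt(); m,im=snap("wrist","w27"); ms,s=snap("scene","s27"); crop(s,190,150,320,250,6,"s27c")
E
```

```text
t 26.78 TCP in slot mm [-0.24 -0.13 22.31] ang -33.26 F slot [0.9 0.2 0.5] w 11.8
```

View pics/s27c.png

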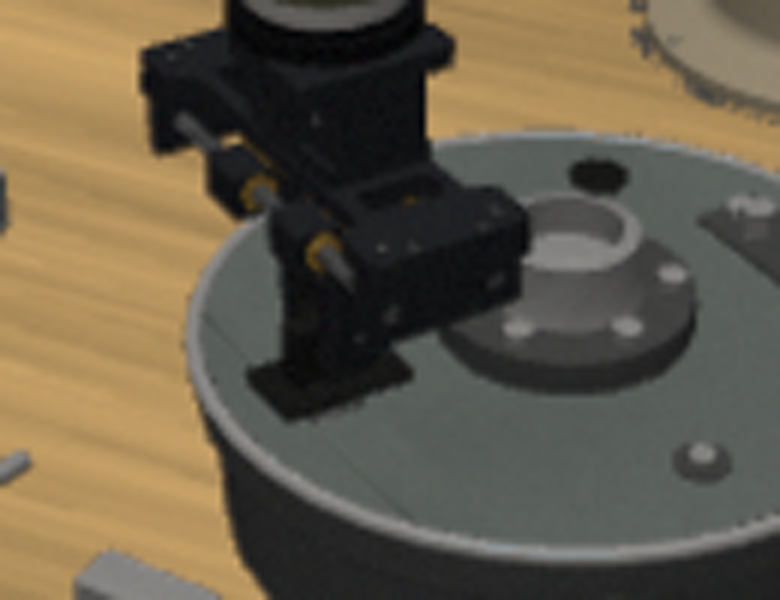

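Laterally on the slot to within ~0.3 mm. Now I lower the plug in.

Request:
jog_arm(
  motion=[
    [[0,0,0.004],[0,0,0],-1],
    [[0,0,0.003],[0,0,0],-1],
    [[0,0,0.002],[0,0,0],-1],
    [[0,0,0],[0,0,0],-1],
  ],
)

```text
time_s: 27.22
ee_pos: [0.581, -0.0346, 0.113]
ee_rot: [0.958, -0.286, -0.0, 0.0]
contact_force: [0.2, -0.2, -0.6]
gripper_width: 0.133
```

Run:
```python
from h import *
rt()
```

```text
t 27.22 TCP in slot mm [-0.39 -0.05 12.98] ang -33.25 F slot [ 0.3 -0.1 -0.6] w 11.7
```

Request:
jog_arm(
  motion=[
    [[0,0,0.001],[0,0,0],-1],
    [[0,0,0.001],[0,0,0],-1],
    [[0,0,0],[0,0,0],-1],
  ],
)

```text
time_s: 27.47
ee_pos: [0.5814, -0.0347, 0.1116]
ee_rot: [0.958, -0.286, 0.0, 0.0]
contact_force: [-0.1, 0.0, 0.1]
gripper_width: 0.13
```

Run:
```python
from h import *
rt()
```

```text
t 27.47 TCP in slot mm [-0.1   0.09 11.62] ang -33.25 F slot [-0.1 -0.   0.1] w 11.5
```

Request:
jog_arm(
  motion=[
    [[0,0,0.001],[0,0,0],-1],
    [[0,0,0.001],[0,0,0],-1],
    [[0,0,0],[0,0,0],-1],
  ],
)

```text
time_s: 27.72
ee_pos: [0.5814, -0.0347, 0.1116]
ee_rot: [0.958, -0.286, 0.001, 0.0]
contact_force: [-7.2, 1.1, 17.0]
gripper_width: 0.133
```

Run:
```python
from h import *
rt()
```

```text
t 27.72 TCP in slot mm [-0.03  0.1  11.55] ang -33.23 F slot [-6.6 -3.  17. ] w 11.7
```

The plug seated at exactly the expected height (11.6 mm, 17 N). I'll ease off, release and retreat.

Request:
jog_arm(
  motion=[
    [[0,0,-0.0015],[0,0,0],-1],
    [[0,0,0],[0,0,0],-0.3],
    [[0,0,0],[0,0,0],-0.3],
    [[0,0,0],[0,0,0],-0.3],
    [[0,0,0],[0,0,0],-0.3],
    [[0,0,-0.01],[0,0,0],-0.3],
    [[0,0,-0.025],[0,0,0],0],
    [[-0.02,0,-0.035],[0,0,0],0],
    [[-0.02,0,-0.03],[0,0,0],0],
    [[0,0,0],[0,0,0],0],
    [[0,0,0],[0,0,0],0],
  ],
)

```text
time_s: 28.63
ee_pos: [0.5481, -0.0125, 0.2132]
ee_rot: [0.958, -0.286, 0.002, 0.0]
contact_force: [0.4, -0.4, 0.1]
gripper_width: 0.499
```

Run:
```python
from h import *
st=rt(); m,im=snap("wrist","w28"); ms,s=snap("scene","s28"); crop(s,190,150,320,250,6,"s28c")
g=cv2.cvtColor(im,cv2.COLOR_BGR2GRAY); c=proj(m,SLOT+[0,0,.006]); u,v=map(int,c); roi=np.zeros_like(g); roi[v-50:v+50,u-35:u+35]=1
ct=max(cv2.findContours(((g<62)&(roi>0)).astype(np.uint8),0,2)[0],key=cv2.contourArea); r=cv2.minAreaRect(ct); print(r,c)
p=onz(m,*r[0],.106); print("plug in slot mm",inslot(p)*1e3)
B=[onz(m,*b,.106) for b in cv2.boxPoints(r)]; print([round(np.linalg.norm(B[i]-B[i-1])*1e3,1) for i in range(4)])
cv2.imwrite("pics/w28c.png",cv2.convertScaleAbs(cv2.resize(im[v-60:v+60,u-60:u+60],None,fx=5,fy=5,interpolation=cv2.INTER_CUBIC),alpha=1.8))
```

```text
t 28.63 TCP in slot mm [-40.08   0.47 113.17] ang -33.21 F slot [ 0.6 -0.2  0.1] w 43.9
((281.9999694824219, 149.5), (45.99999237060547, 76.99998474121094), -0.0) [281.74629966 151.42003579]
plug in slot mm [ 1.44703888 -0.19104923  6.        ]
[np.float64(36.0), np.float64(58.0), np.float64(33.8), np.float64(58.0)]
```

View pics/w28c.png

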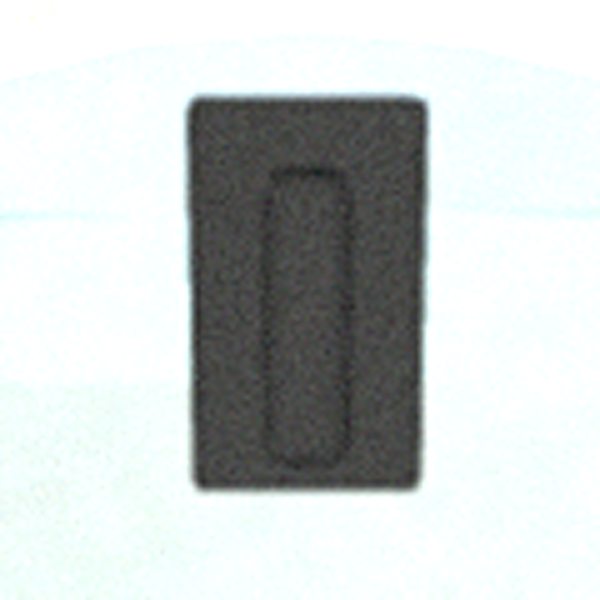

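View pics/s28c.png

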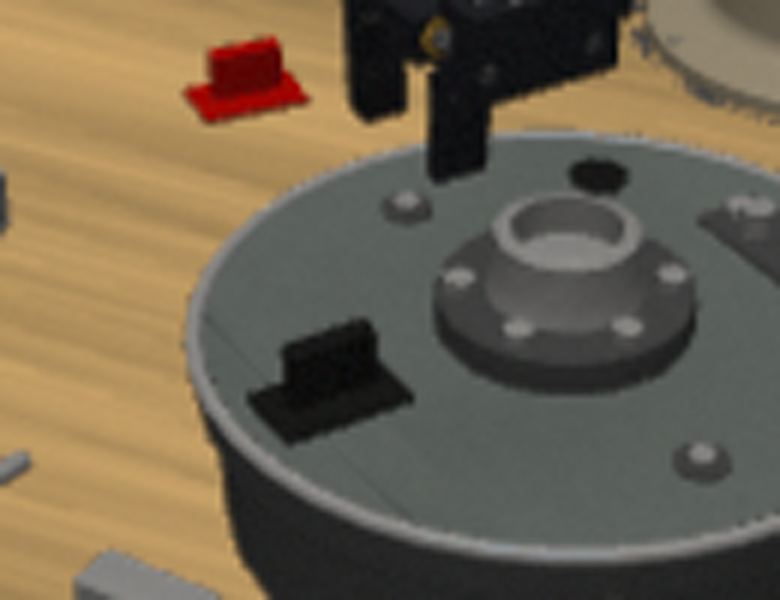

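Run:
```python
from h import *
mt,t=snap("top","t29"); ms,s=load("s28"); crop(s,350,190,470,290,6,"s28r"); crop(t,140,150,230,250,6,"t29r")
print(proj(ms,[.5066,.3425,.178]),proj(mt,[.5066,.3425,.178]))
```

```text
[410.83091623 212.49591787] [176.34157863 218.86950986]
```

View pics/s28r.png

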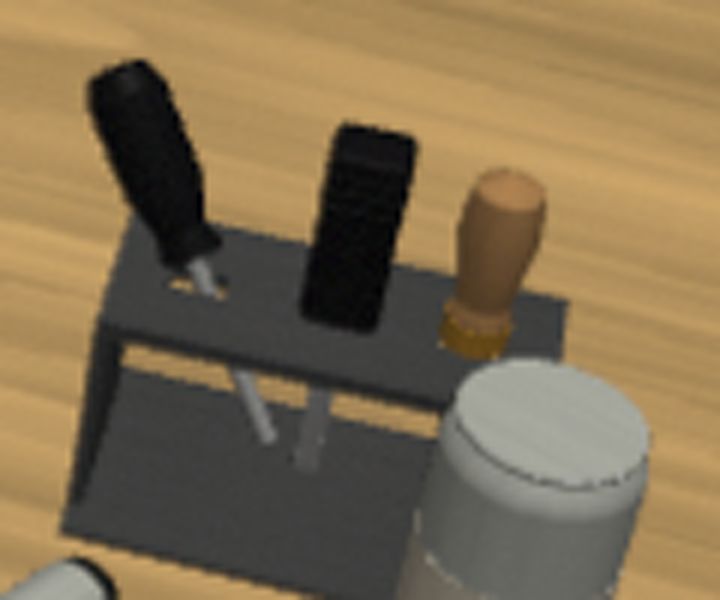

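View pics/t29r.png

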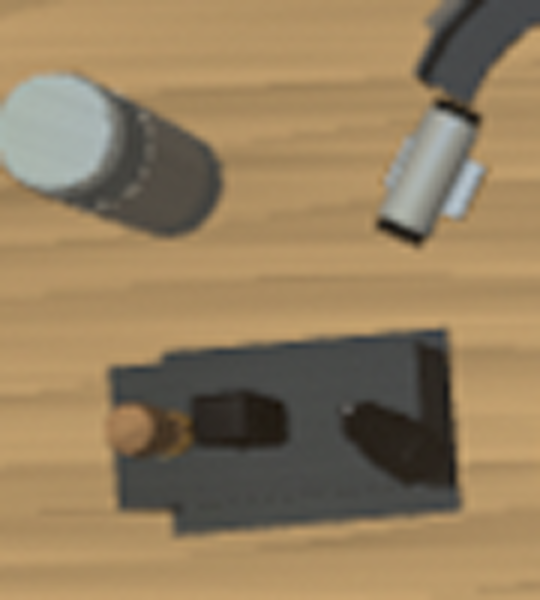

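View pics/s28.png

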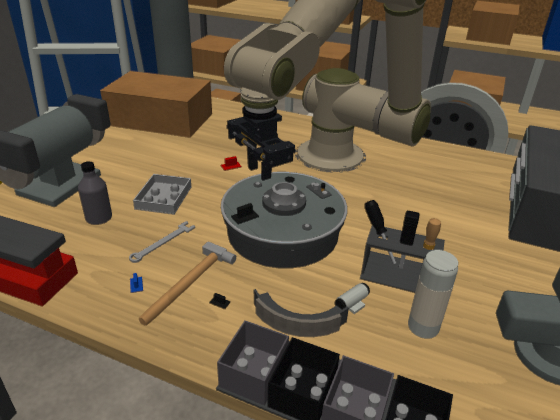

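Run:
```python
from h import *
mt,_=load("t29"); ms,_=load("s28"); m19,_=load("w19")
r1=ray(mt,140+357/6,150+415/6); r2=ray(ms,350+192/6,190+255/6); r3=ray(m19,180+248/4,325/4)
for rs in ([r1,r2],[r1,r2,r3]):
    p,e=tri(rs); print(p,e,np.linalg.norm(p-[.5104,.2901,.098]))
st=state(); print(st["qd"].round(3),st["contact_force"],st["time_s"])
```

```text
[0.50772232 0.28830337 0.10489721] [np.float64(0.00013160223897237748), np.float64(0.0001316022389722495)] 0.0076137573616607435
[0.50709318 0.28704393 0.10487466] [np.float64(0.0012826544109475987), np.float64(0.0013590110950578254), np.float64(0.002491801701299008)] 0.008218002324482446
[-0.001  0.012  0.001  0.002  0.002  0.001] [ 0.83531273  0.06786024 -0.41044724] 28.7833
```

```bash
python3 -c "
from cell import job_done; print(job_done())"
```

```text
the job is handed in; nothing more can be done
None
```

The brake is adjusted and I handed the job in at 28.8 s, but I knocked the screwdriver askew in the rack. The hand-in gave no verdict.

**What I did**
- I pulled the plug, stood it on the backing plate about 80 mm from the slot, and took the spoon from the middle rack hole.
- One up stroke turned the wheel by one tooth.
- The second up stroke was blocked at the stop. The force rose from 8.6 to 13 N while the tooth did not move, so the wheel started at tooth 6.
- I made two back-off strokes. Each snapped, and a tooth stood centred in the slot afterwards. I had no direct reading of the wheel angle; the two teeth are counted from the strokes.
- I hung the spoon back and refitted the plug.

**Last checks**
- **Plug:** it seated with 17 N at exactly the expected height. It is level and measures about 1.4 mm along and 0.2 mm across from the slot centre.
- **Spoon:** it is upright in its hole, and by eye in the scene picture its handle is back where it started.
- **Robot:** the gripper was clear of everything.

**What went wrong**
- **Screwdriver:** when I first carried the spoon out I did not lift it high enough over the rack, and its tip must have hit the screwdriver. It now leans in its hole with its foot measured about 8 mm from its place. That is within the 30 mm limit and it did not move further, so I left it rather than risk disturbing it more. The same knock tilted the spoon about 4–5° in the grip. I corrected that by tilting the tool.
- **Plug regrasp:** my first attempt closed on the flange's sides and shifted the plug about 3 mm. I released it and took it again by the tab.

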